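# Refill the empty pockets of a sloping marker rack

## Robot

A 6-joint arm with a two-finger parallel gripper is mounted at the origin on the work surface. World frame = base frame: x ahead of the robot, y to its left, z up, the work surface at z = 0. Lengths are in m, angles in rad, forces in N, time in s.
With the tool pointing down it reaches from about 0.275 to 1 m from the base axis. Payload 8.4 kg.
Tool frame: the origin (TCP) lies at the very end of the fingers, on their centre line; the grasp point (between the pads) lies grip_depth behind it (grip_depth is the distance from the TCP to the grasp point, in m); z points along the fingers, y is the line along which they close (so a half turn about z gives the same grasp; the last joint's range is limited). The gripper opens to 85 mm and grips with 20 to 120 N. Pads are 22 mm wide; open, the fingers measure 114 mm over their backs; the gripper's body (76 mm by 85 mm) begins 54 mm behind the grasp point. The pads swing forward as they close: fully open they stand 13 mm farther back than shut.
Start: joints at [-1.228, 0.353, 1.633, -0, 1.155, -0.002], TCP at [0.211, -0.588, 0.231] pointing down, gripper open.
Joint ranges: [-2.63, 2.63], [-0.92, 2.1], [0.06, 2.66], [-1.3, 4.44], [0, 2.69], [-3.02, 3.02]. Speed limits (rad/s): [2.22, 2.22, 2.79, 3.14, 3.14, 3.14].

## Interface

Orientations are given as [roll, pitch, yaw] about the fixed x, y, z axes, in that order (R = Rz(yaw) Ry(pitch) Rx(roll)).
In Python, from plant import get_obs, camera, job_done, grip_depth gives the robot as it stands. The module is installed in compiled form; this text tells all that it offers.
- The arm moves only by the tool play_rows, never from a script. Its argument "commands" is text: rows parted by semicolons, each of 7 numbers parted by spaces: the turn, a rotation vector about the tool's x, y, z each as a share of 90 degrees, from -1 to 1, then the shift along the tool's x, y, z each as a share of 0.5 m, from -1 to 1, then the closure, from 0 (fully open) to 1 (shut). A call has 1 to 5 rows; each row shifts and turns the commanded pose from where the row before left it, along the tool's axes as they then stand; what a row does not reach is not made up. A row lasts 1/10 s, in which the tool goes at most 50 mm and 8.59 degrees, less where a joint would pass 70% of its speed; a pose out of reach is approached as far as the arm can. A call with a number of a shift or a turn outside -1 to 1 is refused whole. A call with a gripper value outside its range is refused whole. The fingers move at their own pace and stop on an object; "force" is the grip in N (left out, the last holds). Time passes only in rows, so rows that do not move let the fingers close. It gives the time, the measured TCP pose, the force, the opening and the grip force at its end, in the units of the state.
- get_obs(): the state, without advancing time (a new reading comes with each control period).
- camera(name): name is "side" or "top" or "wrist"; returns a dict with "frame" (420x560x3 uint8, red, green, blue), "depth" (420x560 float32, m along the optical axis (not along the pixel's ray), 0 where there is no reading), "intrinsics" (3x3 intrinsics, pixels), "position" and "attitude" of the camera in the world. Camera axes: x right, y down, z forward; pixel columns grow to the right and rows downward; lengths in m; the calibration is good to about 2 mm. A picture is of the moment at which its call begins.
- job_done(): hands the job in; it is judged then, once.
The state is a dict: "time": time; "qpos": joint angles; "joint_vel": joint speeds; "joint_torque": joint torques, N m; "position": TCP position; "ee_rot": TCP orientation; "wrist_force": force on the tool from outside, world axes, zero at the start; "moment": the same for the moment, N m; "grip_width": finger opening in m; "grip_force": force on a finger pad.
Only numpy, scipy, OpenCV 4.12 (cv2) and the standard library are available. Lean on these libraries where they do the work, as an engineer would, in place of code of your own. Each camera call takes 0.05 s, during which the arm holds its last target. There are 200 camera calls.

## Task

Fill the two truly empty pockets of the marker rack with the two slim spare markers lying on the drawing, one in each, pushed along the slope until fully home against the pocket's end; two other pockets look open but have a lost cap deep inside, so a marker there stops well short: draw it back out and try another. Do not push so hard that the rack skids or what is stored in it is jolted, and leave the thick marker and everything else on the table where they are.

Things in the scene. Friction and masses are not known exactly. Their poses are not given: they have to be found in the camera images.
- rack: heavy loose plywood marker rack, 2.6 kg, 88 mm high, base 135 x 298 x 10 mm; origin under the base, 12 mm to +x of its middle; x to the side where the pockets open, z up. Six square pockets 52 mm apart along y, 22 x 22 mm, 75 mm deep, sloping up 30 degrees from horizontal to +x; mouth centres at x 24, z 74 mm. Its friction on the table is all that holds it
- pocket0 (a point): pocket 0 (rack y -130.0 mm): where the centre of a fully home marker lies: 70 mm out from the end wall, 9 mm off the floor (2 mm under the bore axis), 5 mm inside the mouth; x out along the bore (30 degrees up), z square off the floor. A home marker sticks out 65 mm; one that stops on a lost cap (34 mm long) sticks out 99 mm.
- pocket1 (a point): pocket 1 (rack y -78.0 mm): where the centre of a fully home marker lies: 70 mm out from the end wall, 9 mm off the floor (2 mm under the bore axis), 5 mm inside the mouth; x out along the bore (30 degrees up), z square off the floor. A home marker sticks out 65 mm; one that stops on a lost cap (34 mm long) sticks out 99 mm.
- pocket2 (a point): pocket 2 (rack y -26.0 mm): where the centre of a fully home marker lies: 70 mm out from the end wall, 9 mm off the floor (2 mm under the bore axis), 5 mm inside the mouth; x out along the bore (30 degrees up), z square off the floor. A home marker sticks out 65 mm; one that stops on a lost cap (34 mm long) sticks out 99 mm.
- pocket3 (a point): pocket 3 (rack y 26.0 mm): where the centre of a fully home marker lies: 70 mm out from the end wall, 9 mm off the floor (2 mm under the bore axis), 5 mm inside the mouth; x out along the bore (30 degrees up), z square off the floor. A home marker sticks out 65 mm; one that stops on a lost cap (34 mm long) sticks out 99 mm.
- pocket4 (a point): pocket 4 (rack y 78.0 mm): where the centre of a fully home marker lies: 70 mm out from the end wall, 9 mm off the floor (2 mm under the bore axis), 5 mm inside the mouth; x out along the bore (30 degrees up), z square off the floor. A home marker sticks out 65 mm; one that stops on a lost cap (34 mm long) sticks out 99 mm.
- pocket5 (a point): pocket 5 (rack y 130.0 mm): where the centre of a fully home marker lies: 70 mm out from the end wall, 9 mm off the floor (2 mm under the bore axis), 5 mm inside the mouth; x out along the bore (30 degrees up), z square off the floor. A home marker sticks out 65 mm; one that stops on a lost cap (34 mm long) sticks out 99 mm.
- spare_1: layout marker: square bar 140 x 18 x 18 mm, white barrel and two equal black end caps, 28 g; both ends alike. Origin at its centre, x along its length, y and z square to its sides. A spare, lying loose on the drawing sheet.
- spare_2: layout marker: square bar 140 x 18 x 18 mm, white barrel and two equal black end caps, 28 g; both ends alike. Origin at its centre, x along its length, y and z square to its sides. A spare, lying loose on the drawing sheet.
- racked: layout marker: square bar 140 x 18 x 18 mm, white barrel and two equal black end caps, 28 g; both ends alike. Origin at its centre, x along its length, y and z square to its sides. Already stored, fully home, in one of the pockets.
- brush: flat drafting brush, handle 12 x 8 mm, ferrule 16 x 8 mm, 165 mm long, stored in one of the pockets and sticking out 90 mm; its origin is where a marker's centre would be in that pocket, 5 mm above its own middle line, x along its length.
- fat_marker: much thicker square marker 140 x 28 x 28 mm of the same look, lying near the spares; does not fit the pockets. Origin at its centre, x along its length.
- eraser: white block eraser 45 x 22 x 13 mm, origin under its centre; a bystander
- tape_roll: wide cardboard-coloured ring (tape core) lying flat, 90 mm across, 24 mm high; a bystander
- notebook: closed black notebook 200 x 130 x 18 mm; a bystander
- hex_casting: six-sided copper casting 100 mm across, 78 mm high; a bystander
- caliper: steel caliper 200 mm long, 13 mm high, lying; a bystander

How it is judged:
By the outcome, as a careful person would: the job done as asked, in the order asked, and still so for the second after the job is handed in, with the robot touching nothing.
It also fails if it takes over 72 s, if anything falls off the work surface, if the arm or the gripper's body presses on something with over 40 N, if the wrist force passes 120 N, or if a joint passes its speed limit or range.

## Working session

There is one attempt and no reset: what is moved stays moved. The work goes in short steps, Python scripts to look and compute and a tool call to move; the robot and the scene stay as the last step left them, time stands still between calls to the robot, and variables do not carry over. Pictures are saved under pics/ and viewed, at most 10 in all, crops included, and the job is handed in when it is done.

Besides the shell and the picture viewer there is one more tool, called after "Request:" as name(argument=value, ...) on one line, values as JSON. play_rows: Moves the arm, as the interface text tells. Its arguments: {"type":"object","properties":{"commands":{"type":"string"},"force":{"type":"number"}},"required":["commands"]}

```bash
mkdir -p pics
cat > h.py <<'E'
import numpy as np, cv2
from plant import get_obs, camera, job_done, grip_depth
from scipy.spatial.transform import Rotation as Rn
def rot(a):
    a=np.array(a,float)
    if a.shape==(3,3): return a
    if a.size==4: return Rn.from_quat(a).as_matrix()
    return Rn.from_euler('xyz',a).as_matrix()
def cloud(c):
    d=c['depth'];K=c['intrinsics'];v,u=np.mgrid[:d.shape[0],:d.shape[1]]
    P=np.stack([(u-K[0,2])/K[0,0]*d,(v-K[1,2])/K[1,1]*d,d],-1)
    return P@rot(c['attitude']).T+c['position']
def save(n,f): cv2.imwrite('pics/'+n+'.png',f[...,::-1])
E
python3 - <<'E'
from h import *
print(get_obs(),grip_depth)
ims=[]
for n in ['top','side']:
    c=camera(n); np.savez(n+'.npz',**c); print(n,c['position'],c['attitude'],c['intrinsics']); save(n+'0',cv2.resize(c['frame'],(800,600)))
E
```

```text
{'time': 0.0, 'qpos': array([-1.22842701e+00,  3.53657853e-01,  1.63412796e+00,  2.77096898e-05,
        1.15521188e+00, -2.36247791e-03]), 'joint_vel': array([ 9.46897873e-05,  4.38240687e-04, -3.51831806e-04, -3.20790325e-04,
        2.53539145e-03, -9.19716874e-04]), 'joint_torque': array([ 1.89681530e-03, -6.05254769e+01, -3.42069376e+01,  1.71142447e-04,
        9.37520061e-03,  2.23854965e-05]), 'position': array([ 0.21108522, -0.58776849,  0.23055827]), 'ee_rot': array([-3.14018768e+00, -2.86546094e-05,  3.44720567e-01]), 'wrist_force': array([ 0.27628042, -0.22378916, -0.24392756]), 'moment': array([0.01071386, 0.03157845, 0.0083513 ]), 'grip_force': 0.0, 'grip_width': 0.08535614317566831} 0.0187
top [0.53405566 0.05721304 1.0179947 ] [-3.06067222  0.02059735 -1.56302927] [[408.91760179   0.         273.94006441]
 [  0.         408.91760179 206.92088763]
 [  0.           0.           1.        ]]
side [0.21484439 0.73916632 0.60181782] [-2.15796328e+00 -2.52927245e-03 -2.60964482e+00] [[387.42771915   0.         281.37440672]
 [  0.         387.42771915 212.08580017]
 [  0.           0.           1.        ]]
```

View pics/top0.png

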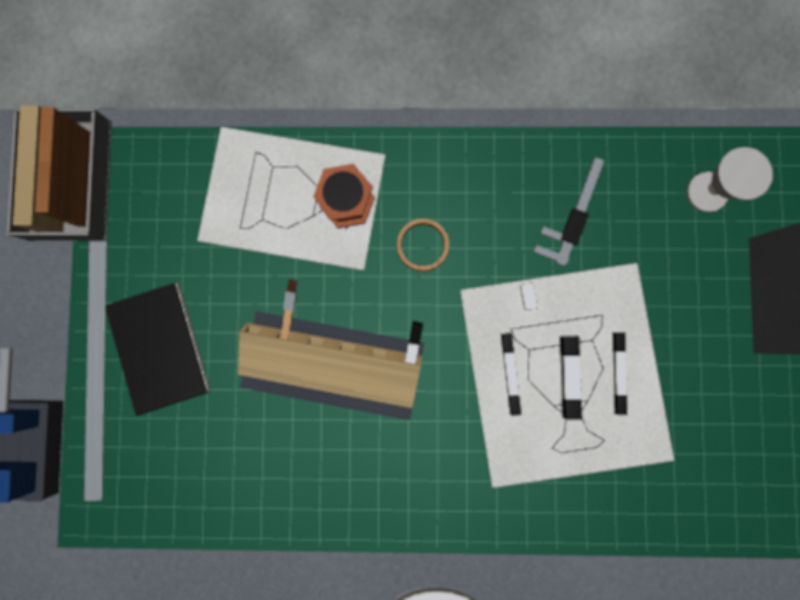

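View pics/side0.png

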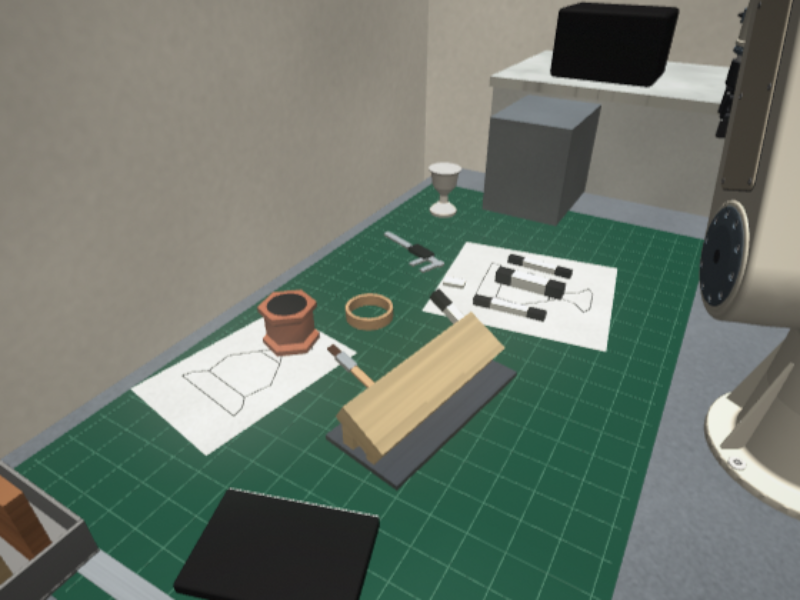

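Top view: rack in the middle with the mouths facing up (+x), brush at (290,310), racked marker at (413,340). The slim spares are at (511,374) and (620,373), with the fat marker between them at (571,377). Next I measure positions.

```bash
cat > m.py <<'E'
from h import *
c=dict(np.load('top.npz')); P=cloud(c); f=c['frame'].astype(int); s=560/800
print('table z', [np.round(P[int(y*s),int(x*s)],4) for x,y in [(450,450),(200,480),(680,300)]])
def fit(x0,x1,y0,y1,zlo,zhi,h,name):
    m=np.zeros(f.shape[:2],bool); m[int(y0*s):int(y1*s),int(x0*s):int(x1*s)]=1
    m&=(P[...,2]>zlo)&(P[...,2]<zhi)
    m=m.astype(np.uint8); n,l,st,_=cv2.connectedComponentsWithStats(m); k=1+np.argmax(st[1:,4]); m=(l==k)
    q=P[m]; r=cv2.minAreaRect(q[:,:2].astype(np.float32))
    b=cv2.boxPoints(r); e=b[1]-b[0] if np.hypot(*(b[1]-b[0]))>np.hypot(*(b[2]-b[1])) else b[2]-b[1]
    print(name,m.sum(),'c',np.round(r[0],4),'size',np.round(r[1],4),'ang of long',np.round(np.degrees(np.arctan2(e[1],e[0]))%180,2),'z',np.median(q[:,2]).round(4))
fit(490,535,320,430,.009,.03,0,'A')
fit(545,595,325,430,.012,.04,0,'F')
fit(600,640,320,430,.009,.03,0,'B')
fit(235,425,310,425,.004,.016,0,'base')
fit(235,425,318,425,.03,.12,0,'roof')
fit(400,430,315,370,.09,.2,0,'racked')
for y in range(312,420,6):
  print(y,[tuple(np.round(P[int(y*s),int(x*s)]*1000).astype(int)) for x in (265,350,365)])
E
python3 m.py
```

```text
table z [array([ 0.3526, -0.0234,  0.0012]), array([0.2971, 0.4046, 0.0006]), array([ 6.118e-01, -4.180e-01,  5.000e-04])]
A 444 c [ 0.485  -0.1244] size [0.1399 0.0188] ang of long 6.4 z 0.0168
F 759 c [ 0.4795 -0.2244] size [0.1385 0.0294] ang of long 1.02 z 0.0265
B 470 c [ 0.4879 -0.3092] size [0.1372 0.0199] ang of long 0.12 z 0.0164
base 1098 c [0.4408 0.1905] size [0.3007 0.027 ] ang of long 80.56 z 0.009
roof 4866 c [0.5239 0.1771] size [0.2943 0.1385] ang of long 80.01 z 0.0688
racked 155 c [0.5478 0.0405] size [0.0179 0.0439] ang of long 169.7 z 0.102
312 [(np.int64(587), np.int64(299), np.int64(11)), (np.int64(588), np.int64(153), np.int64(-1)), (np.int64(588), np.int64(126), np.int64(0))]
318 [(np.int64(577), np.int64(299), np.int64(10)), (np.int64(578), np.int64(153), np.int64(0)), (np.int64(579), np.int64(126), np.int64(-2))]
324 [(np.int64(567), np.int64(299), np.int64(9)), (np.int64(568), np.int64(153), np.int64(-2)), (np.int64(569), np.int64(126), np.int64(-4))]
330 [(np.int64(556), np.int64(284), np.int64(67)), (np.int64(558), np.int64(152), np.int64(7)), (np.int64(
[... 1328 characters left out ...]
p.int64(451), np.int64(296), np.int64(6)), (np.int64(456), np.int64(147), np.int64(51)), (np.int64(457), np.int64(121), np.int64(52))]
396 [(np.int64(441), np.int64(298), np.int64(-1)), (np.int64(443), np.int64(150), np.int64(11)), (np.int64(447), np.int64(121), np.int64(49))]
402 [(np.int64(432), np.int64(297), np.int64(2)), (np.int64(433), np.int64(151), np.int64(7)), (np.int64(434), np.int64(123), np.int64(11))]
408 [(np.int64(422), np.int64(297), np.int64(0)), (np.int64(424), np.int64(150), np.int64(12)), (np.int64(424), np.int64(124), np.int64(6))]
414 [(np.int64(412), np.int64(297), np.int64(1)), (np.int64(414), np.int64(151), np.int64(2)), (np.int64(414), np.int64(124), np.int64(-1))]
```

```bash
cat >> h.py <<'E'
def tool(o=None):
    o=o or get_obs(); return rot(o['ee_rot']),np.array(o['position'])
def plan(R1,p1,clo,o=None,nmin=1):
    R0,p0=tool(o); rv=Rn.from_matrix(R0.T@R1).as_rotvec(); d=np.array(p1)-p0
    n=max(nmin,int(np.ceil(max(np.linalg.norm(d)/.049,np.degrees(np.linalg.norm(rv))/8.5))))
    print('n',n,'dist',d.round(4),'rotdeg',np.degrees(np.linalg.norm(rv)).round(2))
    for k in range(n):
        Rk=R0@Rn.from_rotvec(rv*k/n).as_matrix()
        print(' '.join('%.4g'%v for v in np.r_[(rv/n/(np.pi/2)).round(4),(Rk.T@d/n/.5).round(4)]),clo,';',end='\n' if k%5==4 else ' ')
    print()
def frame(z,y):  # tool z and closing axis y
    z=np.array(z,float);z/=np.linalg.norm(z);y=np.array(y,float);y-=z*(y@z);y/=np.linalg.norm(y);return np.c_[np.cross(y,z),y,z]
E
python3 - <<'E'
from h import *
c=camera('wrist'); R,p=tool(); print(R.T@(c['position']-p)); print(R.T@rot(c['attitude'])); print(c['intrinsics'])
rx=np.array([.9854,-.1702,0]); ry=np.array([.1702,.9854,0]); O=np.array([.5058,.1793,0])
cz=-rx*np.sin(np.radians(48))*1-np.array([0,0,np.cos(np.radians(48))])
M=O+.024*rx+np.array([0,0,.074]); print('mouth mid',M,'look',cz)
E
```

```text
[ 7.07870694e-02 -1.20090624e-04 -1.43178835e-01]
[[ 9.63748105e-04 -9.61311276e-01 -2.75462705e-01]
 [ 9.99999533e-01  9.08378670e-04  3.28585304e-04]
 [-6.56483121e-05 -2.75462894e-01  9.61311703e-01]]
[[344.11612333   0.         279.54047078]
 [  0.         344.11612333 210.42923854]
 [  0.           0.           1.        ]]
mouth mid [0.5294496 0.1752152 0.074    ] look [-0.73229491  0.12648325 -0.66913061]
```

```bash
cat > g.py <<'E'
from h import *
th=np.radians(-9.8)
rx=np.array([np.cos(th),np.sin(th),0]); ry=np.array([-np.sin(th),np.cos(th),0]); uz=np.array([0,0,1.]); O=np.array([.5058,.1793,0])
E
python3 - <<'E'
from g import *
t=np.radians(28); R=frame(-np.sin(t)*rx-np.cos(t)*uz,-ry)
M=O+.024*rx+.074*uz; a=np.radians(44); cam=M+.38*(np.sin(a)*rx+np.cos(a)*uz)
p=cam-R@[.0708,0,-.1432]; print(R,p); plan(R,p,0)
E
```

```text
[[ 8.70063532e-01 -1.70209499e-01 -4.62620986e-01]
 [-1.50286068e-01 -9.85407898e-01  7.99085196e-02]
 [-4.69471563e-01  1.22533593e-17 -8.82947593e-01]] [0.66172027 0.15236789 0.25414962]
n 18 dist [0.4506 0.7402 0.0234] rotdeg 40.49
0.0044 -0.0169 0.0179 0.0749 -0.0605 -0.0025 0 ; 0.0044 -0.0169 0.0179 0.0731 -0.0626 -0.0041 0 ; 0.0044 -0.0169 0.0179 0.0712 -0.0647 -0.0055 0 ; 0.0044 -0.0169 0.0179 0.0692 -0.0667 -0.0069 0 ; 0.0044 -0.0169 0.0179 0.0671 -0.0686 -0.0083 0 ;
0.0044 -0.0169 0.0179 0.0649 -0.0705 -0.0096 0 ; 0.0044 -0.0169 0.0179 0.0626 -0.0724 -0.0107 0 ; 0.0044 -0.0169 0.0179 0.0602 -0.0742 -0.0119 0 ; 0.0044 -0.0169 0.0179 0.0578 -0.076 -0.0129 0 ; 0.0044 -0.0169 0.0179 0.0553 -0.0776 -0.0139 0 ;
0.0044 -0.0169 0.0179 0.0527 -0.0793 -0.0148 0 ; 0.0044 -0.0169 0.0179 0.0501 -0.0808 -0.0156 0 ; 0.0044 -0.0169 0.0179 0.0473 -0.0823 -0.0163 0 ; 0.0044 -0.0169 0.0179 0.0446 -0.0837 -0.0169 0 ; 0.0044 -0.0169 0.0179 0.0417 -0.085 -0.0175 0 ;
0.0044 -0.0169 0.0179 0.0389 -0.0863 -0.018 0 ; 0.0044 -0.0169 0.0179 0.0359 -0.0875 -0.0184 0 ; 0.0044 -0.0169 0.0179 0.033 -0.0886 -0.0187 0 ;
```

Request:
play_rows(commands="0.004 -0.017 0.018 0.075 -0.06 -0.003 0; 0.004 -0.017 0.018 0.073 -0.063 -0.004 0; 0.004 -0.017 0.018 0.071 -0.065 -0.005 0; 0.004 -0.017 0.018 0.069 -0.067 -0.007 0; 0.004 -0.017 0.018 0.067 -0.069 -0.008 0")

```text
time: 0.65
position: [0.3366, -0.3805, 0.2372]
ee_rot: [-3.12, 0.136, 0.203]
wrist_force: [1.6, -0.8, -0.0]
grip_width: 0.085
grip_force: 0.0
```

Request:
play_rows(commands="0.004 -0.017 0.018 0.065 -0.07 -0.01 0; 0.004 -0.017 0.018 0.063 -0.072 -0.011 0; 0.004 -0.017 0.018 0.06 -0.074 -0.012 0; 0.004 -0.017 0.018 0.058 -0.076 -0.013 0; 0.004 -0.017 0.018 0.055 -0.078 -0.014 0")

```text
time: 1.15
position: [0.4624, -0.1751, 0.2431]
ee_rot: [-3.117, 0.273, 0.063]
wrist_force: [2.0, -0.4, -0.8]
grip_width: 0.0856
grip_force: 0.0
```

Request:
play_rows(commands="0.004 -0.017 0.018 0.053 -0.079 -0.015 0; 0.004 -0.017 0.018 0.05 -0.081 -0.016 0; 0.004 -0.017 0.018 0.047 -0.082 -0.016 0; 0.004 -0.017 0.018 0.045 -0.084 -0.017 0; 0.004 -0.017 0.018 0.042 -0.085 -0.018 0")

```text
time: 1.65
position: [0.5881, 0.0305, 0.2477]
ee_rot: [-3.135, 0.41, -0.085]
wrist_force: [0.8, -1.0, 0.6]
grip_width: 0.0854
grip_force: 0.0
```

Request:
play_rows(commands="0.004 -0.017 0.018 0.039 -0.086 -0.018 0; 0.004 -0.017 0.018 0.036 -0.088 -0.018 0; 0.004 -0.017 0.018 0.033 -0.089 -0.019 0; 0 0 0 0 0 0 0; 0 0 0 0 0 0 0")

```text
time: 2.15
position: [0.6627, 0.1531, 0.2486]
ee_rot: [3.125, 0.49, -0.177]
wrist_force: [-0.2, -0.3, -0.1]
grip_width: 0.0849
grip_force: 0.0
```

Run:
```python
from h import *
c=camera('wrist'); np.savez('w1.npz',**c); print(c['position'])
f=c['frame']; g=np.clip((f/255.)**.6*255,0,255).astype(np.uint8); save('w1',cv2.resize(g,(800,600),interpolation=cv2.INTER_CUBIC))
```

```text
[0.79065331 0.13300932 0.34218796]
```

View pics/w1.png

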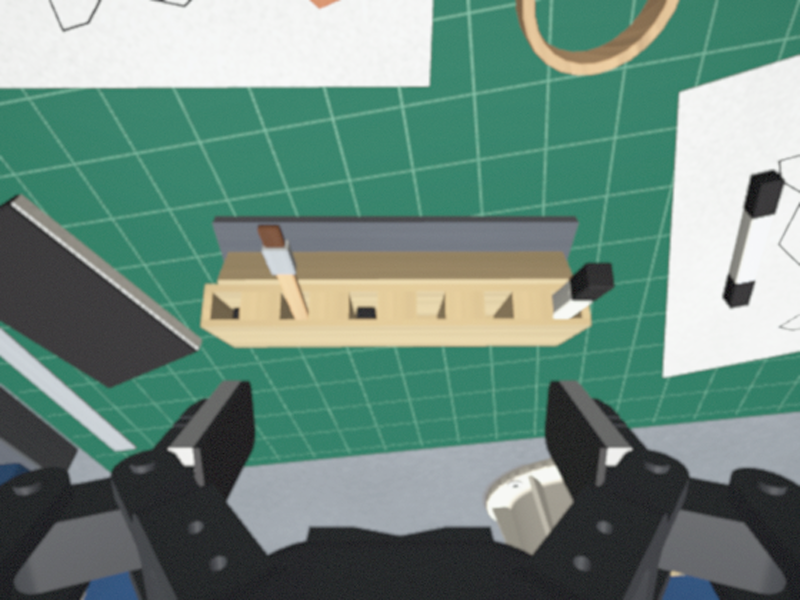

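The wrist view looks straight into the mouths. Pocket 5 (225,307) and pocket 3 (363,306) show black caps inside, while pockets 2 (430,303) and 1 (498,303) look clear. I check this with depth and refine the rack pose.

Run:
```python
from g import *
c=dict(np.load('w1.npz')); P=cloud(c); f=c['frame'].astype(int)
s=.7
roi=np.zeros(P.shape[:2],bool); roi[int(240*s):int(350*s),int(195*s):int(595*s)]=1
# yaw from top/back ridge: fit base strip edges via region of base (dark gray) z~10
q=(P-O)@np.c_[rx,ry,uz]
a=np.array([np.cos(np.pi/6),0,.5]); n=np.array([-.5,0,np.cos(np.pi/6)]); m0=np.array([.024,0,.074])
S=(q-m0)@a; N=(q-m0)@n; Y=q[...,1]
face=roi&(abs(S)<.012)&(abs(N)<.024)&(abs(Y)<.155)&(abs(abs(Y)-.09)>-1)
print('face S median', [ (round(y,3),round(float(np.median(S[face&(abs(Y-y)<.008)])),4)) for y in (-.104,-.052,0,.052,.104)])
for i,y in [(5,.13),(3,.026),(2,-.026),(1,-.078)]:
    w=roi&(abs(Y-y)<.02)
    # per-pixel ray crossing the mouth plane S=s0
    cp=(c['position']-O)@np.c_[rx,ry,uz]; sc=(cp-m0)@a; t=sc/(sc-S); X=cp+(q-cp)*t[...,None]
    yN=(X-m0)@n; yY=X[...,1]
    ap=roi&(S<-.006)&(abs(yN)<.02)&(abs(yY-y)<.02)
    k=ap.sum(); b=f[ap].sum(1)
    print(i,k,'S pct',np.percentile(S[ap],[0,5,20,50]).round(4),'Y range',np.percentile(yY[ap],[2,98]).round(4),'N',np.percentile(yN[ap],[2,98]).round(4),'dark frac',(b<120).mean().round(2),'S of dark',np.median(S[ap][b<120]) if (b<120).any() else None)
# base front strip
g=roi|True
m=(abs(q[...,2]-.010)<.006)&(q[...,0]>.03)&(q[...,0]<.075)&(abs(Y)<.17)&(f.max(-1)-f.min(-1)<40)&(f.mean(-1)<140)
mm=m.astype(np.uint8);nn,l,st,_=cv2.connectedComponentsWithStats(mm);m=l==1+np.argmax(st[1:,4])
r=cv2.minAreaRect(q[m][:,:2].astype(np.float32)); print('front strip',r,np.median(q[m][:,2]))
```

```text
face S median [(-0.104, 0.0013), (-0.052, 0.0016), (0, 0.0018), (0.052, 0.0021), (0.104, 0.0024)]
5 481 S pct [-0.1309 -0.1174 -0.0395 -0.0208] Y range [0.1125 0.1497] N [-0.0193  0.0192] dark frac 0.05 S of dark -0.03838254625649204
3 499 S pct [-0.0642 -0.0452 -0.0392 -0.0224] Y range [0.0088 0.0434] N [-0.0197  0.0192] dark frac 0.14 S of dark -0.03889068197917793
2 485 S pct [-0.0755 -0.0724 -0.0519 -0.0199] Y range [-0.0437 -0.0084] N [-0.0193  0.0195] dark frac 0.0 S of dark None
1 502 S pct [-0.0746 -0.0654 -0.0405 -0.0168] Y range [-0.0952 -0.0603] N [-0.0199  0.0199] dark frac 0.0 S of dark None
front strip ((0.043881941586732864, 0.0004000812768936157), (0.29861029982566833, 0.028557023033499718), 89.80540466308594) 0.010465923510042108<stdin>:14: RuntimeWarning: divide by zero encountered in divide
<stdin>:14: RuntimeWarning: invalid value encountered in multiply
<stdin>:15: RuntimeWarning: invalid value encountered in matmul
```

```bash
sed -i 's/-9.8)/-10.05)/; s/^rx=.*/&; O=O+.0012*rx/' g.py
cat >> g.py <<'E'
def pick(c,ang,off,z):
    t=np.radians(ang); u=np.array([np.cos(t),np.sin(t),0])
    return frame(-uz,[np.sin(t),-np.cos(t),0]), np.r_[c,0]+off*u+[0,0,z]
E
python3 - <<'E'
from g import *
c=dict(np.load('w1.npz')); P=cloud(c); A=np.c_[rx,ry,uz]
q=(P-O)@A; a=np.array([np.cos(np.pi/6),0,.5]); n=np.array([-.5,0,np.cos(np.pi/6)]); m0=np.array([.024,0,.074])
S=(q-m0)@a; cp=(c['position']-O)@A; sc=(cp-m0)@a; X=cp+(q-cp)*(sc/(sc-S))[...,None]; N=(X-m0)@n
for y in (-.026,-.078,-.052): print(y,[(j,float(np.median(S[(abs(X[...,1]-y)<.006)&(abs(N-j/1000)<.001)]).round(3))) for j in range(-18,19,2)])
plan(*pick([.485,-.1244],6.4,.052,.06),0.47)
E
```

```text
-0.026 [(-18, -0.015), (-16, 0.001), (-14, 0.001), (-12, 0.001), (-10, -0.003), (-8, -0.009), (-6, -0.014), (-4, -0.022), (-2, -0.032), (0, -0.038), (2, -0.045), (4, -0.053), (6, -0.063), (8, -0.072), (10, -0.074), (12, 0.001), (14, 0.001), (16, -0.0), (18, -0.007)]
-0.078 [(-18, -0.015), (-16, -0.008), (-14, 0.001), (-12, 0.001), (-10, -0.002), (-8, -0.008), (-6, -0.015), (-4, -0.022), (-2, -0.03), (0, -0.035), (2, -0.042), (4, -0.044), (6, -0.043), (8, -0.043), (10, -0.044), (12, 0.001), (14, 0.001), (16, 0.001), (18, -0.005)]
-0.052 [(-18, -0.015), (-16, 0.001), (-14, 0.001), (-12, 0.001), (-10, 0.001), (-8, 0.001), (-6, 0.001), (-4, 0.001), (-2, 0.0), (0, 0.001), (2, 0.001), (4, 0.001), (6, 0.001), (8, 0.001), (10, 0.001), (12, 0.001), (14, 0.001), (16, 0.001), (18, -0.006)]
n 8 dist [-0.1257 -0.2707 -0.1893] rotdeg 32.39
-0.0044 0.0388 -0.0223 0.0055 0.0713 0.0518 0.47 ; -0.0044 0.0388 -0.0223 -0.0002 0.0711 0.0525 0.47 ; -0.0044 0.0388 -0.0223 -0.0059 0.0706 0.0528 0.47 ; -0.0044 0.0388 -0.0223 -0.0115 0.0699 0.0528 0.47 ; -0.0044 0.0388 -0.0223 -0.0172 0.0691 0.0524 0.47 ;
-0.0044 0.0388 -0.0223 -0.0227 0.068 0.0516 0.47 ; -0.0044 0.0388 -0.0223 -0.0282 0.0668 0.0505 0.47 ; -0.0044 0.0388 -0.0223 -0.0336 0.0653 0.0491 0.47 ; <stdin>:4: RuntimeWarning: divide by zero encountered in divide
<stdin>:4: RuntimeWarning: invalid value encountered in multiply
<stdin>:4: RuntimeWarning: invalid value encountered in matmul
```

Mouth heights match (±11 mm) and pocket 2 shows its end wall at −74 mm. Moving to spare A.

Request:
play_rows(commands="-0.004 0.039 -0.022 0.006 0.071 0.052 0.47; -0.004 0.039 -0.022 0 0.071 0.053 0.47; -0.004 0.039 -0.022 -0.006 0.071 0.053 0.47; -0.004 0.039 -0.022 -0.012 0.07 0.053 0.47; -0.004 0.039 -0.022 -0.017 0.069 0.052 0.47")

```text
time: 2.7
position: [0.5823, -0.0191, 0.1312]
ee_rot: [-3.129, 0.177, 0.005]
wrist_force: [1.4, -0.6, -0.5]
grip_width: 0.0452
grip_force: 0.0
```

Request:
play_rows(commands="-0.004 0.039 -0.022 -0.023 0.068 0.052 0.47; -0.004 0.039 -0.022 -0.028 0.067 0.05 0.47; -0.004 0.039 -0.022 -0.034 0.065 0.049 0.47; 0 0 0 0 0 0 0.47; 0 0 0 0 0 0 0.47")

```text
time: 3.2
position: [0.5347, -0.1191, 0.0602]
ee_rot: [-3.137, -0.003, 0.103]
wrist_force: [0.6, 0.7, 0.0]
grip_width: 0.0454
grip_force: 0.0
```

```bash
python3 - <<'E' 2>/dev/null
from g import *
c=dict(np.load('w1.npz')); P=cloud(c); A=np.c_[rx,ry,uz]
q=(P-O)@A; a=np.array([np.cos(np.pi/6),0,.5]); n=np.array([-.5,0,np.cos(np.pi/6)]); m0=np.array([.024,0,.074])
S=(q-m0)@a; cp=(c['position']-O)@A; sc=(cp-m0)@a; X=cp+(q-cp)*(sc/(sc-S))[...,None]; N=(X-m0)@n
print([(j,float(np.median(S[(abs(X[...,1]+.0705)<.002)&(abs(N-j/1000)<.001)]).round(3))) for j in range(-10,11,2)])
print(get_obs()['grip_width'],get_obs()['position'])
plan(*pick([.485,-.1244],6.4,.052,.003),0.47)
E
```

```text
[(-10, -0.001), (-8, -0.007), (-6, -0.016), (-4, -0.022), (-2, -0.03), (0, -0.037), (2, -0.046), (4, -0.055), (6, -0.064), (8, -0.07), (10, -0.074)]
0.04539038254954367 [ 0.53473897 -0.11912758  0.06016991]
n 2 dist [ 0.0019  0.0005 -0.0572] rotdeg 0.59
-0.0013 -0.001 -0.0028 0.0018 -0.0001 0.0572 0.47 ; -0.0013 -0.001 -0.0028 0.0019 -0.0002 0.0572 0.47 ;
```

Request:
play_rows(commands="-0.001 -0.001 -0.003 0.002 0 0.057 0.47; -0.001 -0.001 -0.003 0.002 0 0.057 0.47; 0 0 0 0 0 0 0.47; 0 0 0 0 0 0 0.9; 0 0 0 0 0 0 0.9", force=40)

```text
time: 3.7
position: [0.5398, -0.1172, 0.0043]
ee_rot: [-3.141, -0.003, 0.116]
wrist_force: [-2.0, 0.0, 21.3]
grip_width: 0.017
grip_force: 28.0
```

Request:
play_rows(commands="0 0 0 0 0 0 0.9; 0 0 0 0 0 0 0.9; 0 0 0 0 0 0 0.9; 0 0 0 0 0 -0.05 0.9; 0 0 0 0 0 -0.08 0.9")

```text
time: 4.2
position: [0.537, -0.1169, 0.0674]
ee_rot: [-3.14, 0.003, 0.116]
wrist_force: [0.8, 0.4, 0.1]
grip_width: 0.0167
grip_force: 39.6
```

Run:
```python
from g import *
c=camera('wrist'); np.savez('w2.npz',**c); save('w2',c['frame']); o=get_obs(); print(o['position'],o['ee_rot'],o['grip_width'],o['wrist_force'])
```

```text
[ 0.54112355 -0.11783614  0.07437351] [ 3.14052719 -0.00623344  0.11577121] 0.016426116392695554 [ 2.46343357 -1.82101751  4.53150913]
```

View pics/w2.png

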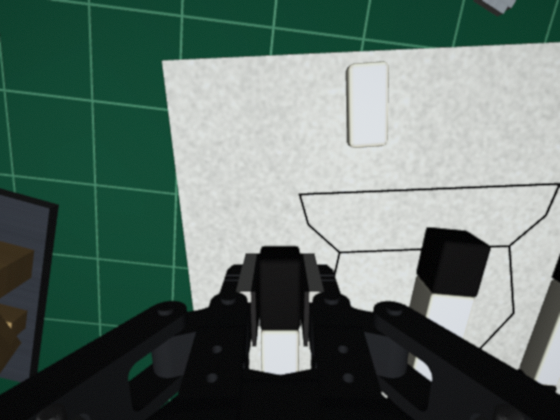

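```bash
cat > held.py <<'E'
from g import *
import sys
c=dict(np.load(sys.argv[1])); R,p=tool()
T=(cloud(c)-p)@R
f=c['frame'].astype(int)
for r in range(238,345,6): print(r,T[r,280].round(4),f[r,280])
K=c['intrinsics']; Rc=rot(c['attitude'])
def ray(u,v,z):
    d=R.T@(Rc@np.array([(u-K[0,2])/K[0,0],(v-K[1,2])/K[1,1],1])); o=R.T@(c['position']-p); return o+d*(z-o[2])/d[2]
print('bottom edge 247',ray(280,247,.004),'sides',ray(258,290,-.014),ray(301,290,-.014))
E
python3 held.py w2.npz
```

```text
238 [-0.0121 -0.0015  0.0722] [218 221 217]
244 [-0.0165 -0.0015  0.0726] [206 209 205]
250 [ 0.0087 -0.0014  0.0035] [3 2 3]
256 [ 0.0087 -0.0014 -0.0029] [4 7 5]
262 [ 0.0079 -0.0014 -0.0069] [19 18 19]
268 [ 0.0055 -0.0014 -0.0076] [23 23 23]
274 [ 0.0021 -0.0014 -0.0062] [22 23 23]
280 [ 0.0004 -0.0014 -0.0082] [24 24 24]
286 [-0.0033 -0.0014 -0.0064] [23 23 22]
292 [-0.0056 -0.0014 -0.0074] [22 21 22]
298 [-0.0082 -0.0014 -0.0077] [19 20 20]
304 [-0.0109 -0.0014 -0.008 ] [20 20 21]
310 [-0.0137 -0.0014 -0.0081] [20 20 20]
316 [-0.0168 -0.0013 -0.0078] [21 20 19]
322 [-0.0199 -0.0013 -0.0076] [21 21 21]
328 [-0.023  -0.0013 -0.0074] [22 22 21]
334 [-0.0268 -0.0013 -0.0064] [221 225 224]
340 [-0.0294 -0.0013 -0.007 ] [219 224 228]
bottom edge 247 [ 0.00994028 -0.00140523  0.004     ] sides [-0.00093075 -0.01006966 -0.014     ] [-0.00088582  0.00694985 -0.014     ]
```

```bash
python3 - <<'E'
from g import *
c=camera('wrist'); np.savez('w2.npz',**c); o=get_obs(); print(o['position'],o['ee_rot'])
E
python3 held.py w2.npz | sed -n '3,8p;19p'
```

```text
[ 0.54185359 -0.11802245  0.07277118] [ 3.13977991 -0.00842476  0.11569609]
250 [ 0.0122 -0.0003 -0.0053] [4 2 4]
256 [ 0.0123 -0.0003 -0.0121] [3 4 4]
262 [ 0.011  -0.0003 -0.0151] [17 17 18]
268 [ 0.0085 -0.0003 -0.0155] [23 23 23]
274 [ 0.0063 -0.0003 -0.0165] [22 22 22]
280 [ 0.003  -0.0003 -0.0155] [24 24 24]
bottom edge 247 [ 0.00977303 -0.00025337  0.004     ] sides [-0.00246516 -0.00956851 -0.014     ] [-0.00243959  0.00864874 -0.014     ]
```

```bash
cat >> g.py <<'E'
aw=np.cos(np.pi/6)*rx+.5*uz; nw=-.5*rx+np.cos(np.pi/6)*uz
RI=frame(-nw,-ry)
def ins(i,s,Ct,N=-.0007,dy=0.):
    m=O+.024*rx+.074*uz+(-.130+.052*i+dy)*ry
    return RI, m+(s-.005)*aw+N*nw-RI@np.array(Ct)
def chain(*wps,clo=.9):
    o=get_obs()
    for R,p in wps:
        plan(R,p,clo,o); o=dict(ee_rot=R,position=p)
E
python3 - <<'E'
from g import *
Ct=[-.058,0,-.0065]; R0,p0=tool()
R1,p1=ins(2,.105,Ct); print(p1)
chain((R0,p0+[0,0,.09]),(R1,p1+[0,0,.08]),(R1,p1))
E
```

```text
[0.66435333 0.12479492 0.14676462]
n 2 dist [0.   0.   0.09] rotdeg 0.0
0 0 0 0.0008 0.0002 -0.09 0.9 ; 0 0 0 0.0008 0.0002 -0.09 0.9 ; 
n 6 dist [0.1225 0.2428 0.064 ] rotdeg 33.8
-0.008 0.0542 0.0302 0.0501 -0.0756 -0.021 0.9 ; -0.008 0.0542 0.0302 0.0481 -0.0777 -0.0178 0.9 ; -0.008 0.0542 0.0302 0.0458 -0.0798 -0.0148 0.9 ; -0.008 0.0542 0.0302 0.0431 -0.0817 -0.012 0.9 ; -0.008 0.0542 0.0302 0.0401 -0.0835 -0.0095 0.9 ;
-0.008 0.0542 0.0302 0.0368 -0.0852 -0.0073 0.9 ; 
n 2 dist [ 0.    0.   -0.08] rotdeg 0.0
0 0 0 -0.04 0 0.0693 0.9 ; 0 0 0 -0.04 0 0.0693 0.9 ;
```

Request:
play_rows(commands="0 0 0 0.001 0 -0.09 0.9; 0 0 0 0.001 0 -0.09 0.9; -0.008 0.054 0.03 0.05 -0.076 -0.021 0.9; -0.008 0.054 0.03 0.048 -0.078 -0.018 0.9; -0.008 0.054 0.03 0.046 -0.08 -0.015 0.9")

```text
time: 4.8
position: [0.6018, 0.0056, 0.1912]
ee_rot: [3.124, -0.262, -0.028]
wrist_force: [0.9, -0.8, -1.0]
grip_width: 0.0173
grip_force: 39.6
```

Request:
play_rows(commands="-0.008 0.054 0.03 0.043 -0.082 -0.012 0.9; -0.008 0.054 0.03 0.04 -0.083 -0.01 0.9; -0.008 0.054 0.03 0.037 -0.085 -0.007 0.9; 0 0 0 0 0 0 0.9; 0 0 0 0 0 0 0.9")

```text
time: 5.3
position: [0.6559, 0.1141, 0.2176]
ee_rot: [3.132, -0.487, -0.155]
wrist_force: [-0.1, -0.5, 0.2]
grip_width: 0.0172
grip_force: 39.6
```

```bash
python3 - <<'E'
from g import *
c=camera('wrist'); np.savez('w3.npz',**c); R0,p0=tool(); print(R0,p0,get_obs()['joint_vel'].round(3))
Ct=[-.058,0,-.0065]
plan(*ins(2,.105,Ct),.9); g=(c['frame']/255.)**.6*255; save('w3',g.astype(np.uint8))
E
python3 held.py w3.npz | sed -n '3,8p;14,16p;19p'
```

```text
[[ 0.87316035 -0.15986613  0.46047131]
 [-0.13753469 -0.98710477 -0.08190472]
 [ 0.46762722  0.00818518 -0.88388788]] [0.65588841 0.11302499 0.21739472] [-0.026  0.001  0.002  0.001 -0.001  0.003]
n 2 dist [ 0.0085  0.0118 -0.0706] rotdeg 2.33
-0 0.0118 0.0054 -0.0273 -0.0135 0.0654 0.9 ; -0 0.0118 0.0054 -0.0286 -0.0133 0.0648 0.9 ; 
250 [ 0.0126 -0.0014 -0.0027] [13 13 13]
256 [ 0.0131 -0.0014 -0.0104] [15 15 15]
262 [ 0.0117 -0.0014 -0.0134] [26 26 26]
268 [ 0.0097 -0.0014 -0.0147] [24 24 24]
274 [ 0.0067 -0.0013 -0.0141] [24 23 24]
280 [ 0.0036 -0.0013 -0.0135] [22 22 23]
316 [-0.0133 -0.0013 -0.0137] [24 24 25]
322 [-0.016  -0.0013 -0.014 ] [23 23 22]
328 [-0.0185 -0.0013 -0.0146] [30 30 29]
bottom edge 247 [ 0.01131027 -0.00136103  0.004     ] sides [-0.00071095 -0.01052549 -0.014     ] [-0.00065969  0.00744394 -0.014     ]
```

View pics/w3.png

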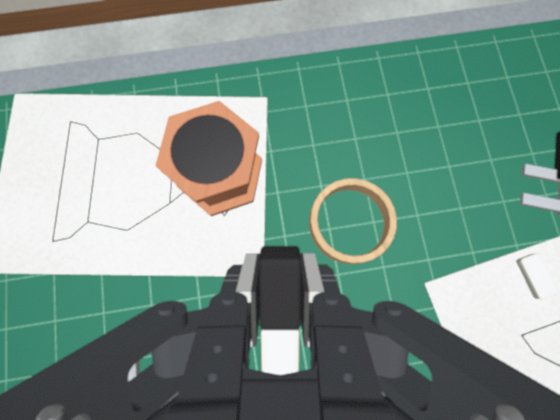

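Request:
play_rows(commands="0 0.012 0.005 -0.027 -0.014 0.065 0.9; 0 0.012 0.005 -0.029 -0.013 0.065 0.9; 0 0 0 0 0 0 0.9; 0 0 0 0 0 0 0.9; 0 0 0 0 0 0 0.9")

```text
time: 5.85
position: [0.6661, 0.1244, 0.1492]
ee_rot: [-3.14, -0.527, -0.177]
wrist_force: [-0.1, 0.3, -0.4]
grip_width: 0.0169
grip_force: 39.6
```

Run:
```python
from g import *
for n in ('top','side'):
    c=camera(n); np.savez(n+'2.npz',**c)
Ct=[-.0577,0,-.0055]
o=[get_obs()]
for k in range(3):
    camera('wrist'); o.append(get_obs())
print([list(np.round(x['position'],4))+list(np.round(x['ee_rot'],4)) for x in o])
plan(*ins(2,.105,Ct),.9)
cs=dict(np.load('side2.npz')); ct=dict(np.load('top2.npz'))
a=cv2.resize(ct['frame'][200:300,150:310],(800,500),interpolation=cv2.INTER_CUBIC); save('t2',a)
P=cloud(ct); 
m=(P[...,2]>.09)&(P[...,1]<.2)&(P[...,1]>.1)&(P[...,0]>.53)&(P[...,0]<.66); 
print(m.sum())
```

```text
[[np.float64(0.6663), np.float64(0.1248), np.float64(0.1495), np.float64(-3.1397), np.float64(-0.5284), np.float64(-0.1775)], [np.float64(0.6661), np.float64(0.1249), np.float64(0.1493), np.float64(-3.1398), np.float64(-0.5283), np.float64(-0.1772)], [np.float64(0.6659), np.float64(0.125), np.float64(0.149), np.float64(-3.1399), np.float64(-0.528), np.float64(-0.1771)], [np.float64(0.6657), np.float64(0.125), np.float64(0.1486), np.float64(-3.1401), np.float64(-0.5276), np.float64(-0.1768)]]
n 1 dist [-0.0021 -0.0001 -0.0011] rotdeg 0.24
-0.0005 -0.0025 -0.0008 -0.0046 0.001 -0.0001 0.9 ; 
3149
```

View pics/t2.png

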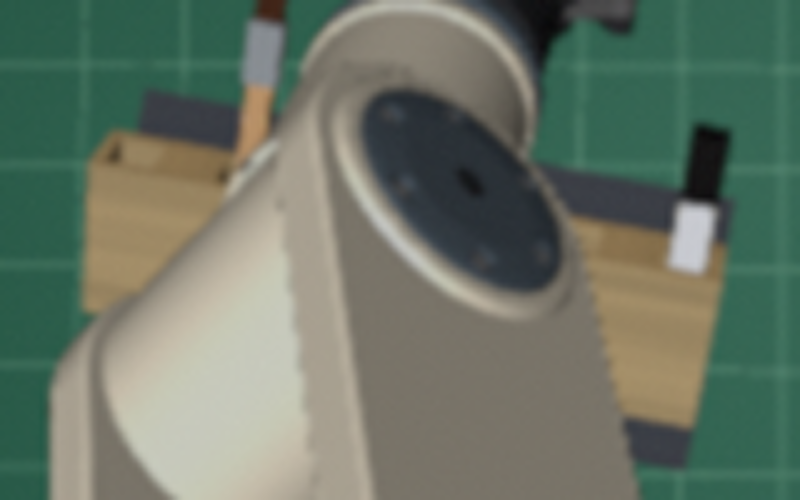

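Top crop: the arm covers the working area and the rack looks undisturbed. I look from the side.

Run:
```python
from g import *
cs=dict(np.load('side2.npz')); save('s2',cv2.resize(cs['frame'][150:350,200:400],(600,600),interpolation=cv2.INTER_CUBIC))
```

View pics/s2.png

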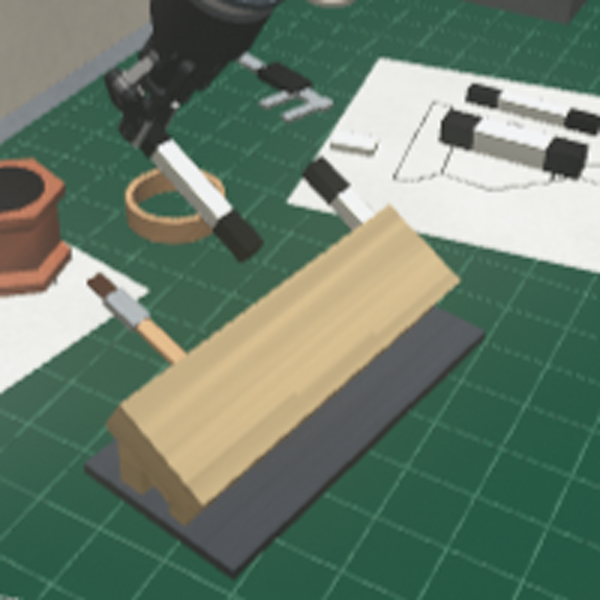

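Side crop: the held marker (cap at 238,240) points at the rack parallel to the racked one. I check its offset from pocket 2's bore using the side depth.

```bash
cat > off.py <<'E'
from g import *
import sys
def off(i,cs):
    P=cloud(cs); m=O+.024*rx+.074*uz+(-.130+.052*i)*ry; q=(P-m)@np.c_[aw,ry,nw]
    k=(q[...,0]>.005)&(q[...,0]<.16)&(abs(q[...,1])<.02)&(abs(q[...,2])<.02)
    for lo in np.arange(0.01,.12,.015):
        w=q[k&(q[...,0]>lo)&(q[...,0]<lo+.015)]
        if len(w)>5: print(round(lo,3),len(w),'Y',np.percentile(w[:,1],[5,50,95]).round(4),'N',np.percentile(w[:,2],[5,50,95]).round(4))
    print('front S',np.percentile(q[k][:,0],[0,1,2]).round(4))
off(int(sys.argv[1]),dict(np.load(sys.argv[2])))
E
python3 off.py 2 side2.npz; echo racked; python3 off.py 0 side2.npz;python3 -c "
from g import *
c=camera('side'); np.savez('side3.npz',**c)
plan(*ins(2,.105,[-.0577,0,-.0055]),.9)"
```

```text
0.025 45 Y [-0.0054  0.0056  0.0118] N [-0.008   0.0033  0.0066]
0.04 70 Y [-0.0028  0.0083  0.0109] N [-0.01    0.004   0.0067]
0.055 69 Y [-0.0056  0.0074  0.0113] N [-0.008   0.0043  0.0071]
0.07 65 Y [-0.0055  0.0071  0.0105] N [-0.0083  0.0035  0.0064]
0.085 65 Y [-0.0043  0.0077  0.0111] N [-0.0082  0.004   0.0062]
0.1 66 Y [-0.0047  0.0078  0.0109] N [-0.0085  0.0039  0.0059]
0.115 63 Y [-0.0039  0.0083  0.0107] N [-0.0087  0.0038  0.0061]
front S [0.0322 0.0329 0.0336]
racked
0.01 62 Y [-0.0052  0.0086  0.0111] N [-0.0095  0.0033  0.0056]
0.025 60 Y [-0.0047  0.0089  0.0118] N [-0.0086  0.0032  0.0059]
0.04 63 Y [-0.0055  0.009   0.0114] N [-0.0087  0.0036  0.0063]
0.055 35 Y [-0.0041  0.0084  0.0117] N [-0.0083  0.004   0.0073]
front S [0.0055 0.0057 0.0061]
n 1 dist [-0.0019 -0.0002 -0.0008] rotdeg 0.22
-0.0004 -0.0023 -0.0007 -0.004 0.001 -0.0005 0.9 ;
```

Request:
play_rows(commands="0 -0.002 0 -0.02 -0.001 -0.0015 0.9; 0 0 0 -0.02 0 0 0.9; 0 0 0 -0.02 0 0 0.9; 0 0 0 -0.015 0 0 0.9; 0 0 0 -0.015 0 0 0.9")

```text
time: 6.65
position: [0.6253, 0.1327, 0.1248]
ee_rot: [-3.141, -0.522, -0.176]
wrist_force: [-0.4, 0.3, 0.4]
grip_width: 0.0171
grip_force: 39.6
```

```bash
cat > st.py <<'E'
from g import *
import sys
i=int(sys.argv[1]); Ct=[float(x) for x in sys.argv[2].split(',')]
o=get_obs(); R,p=tool(o); h=ins(i,0,Ct,N=0)[1]; d=p-h
print('t',o['time'],'S',(d@aw).round(4),'Y',(d@ry).round(4),'N',(d@nw).round(4),'rot deg',np.degrees(Rn.from_matrix(RI.T@R).as_rotvec()).round(2))
w=np.array(o['wrist_force']); print('F a,y,n',(w@aw).round(2),(w@ry).round(2),(w@nw).round(2),'grip',o['grip_width'],o['grip_force'])
E
python3 st.py 2 -.0577,0,-.0055
```

```text
t 6.65 S 0.0598 Y 0.0009 N -0.0008 rot deg [ 0.   -0.09  0.01]
F a,y,n -0.17 0.2 0.53 grip 0.017075187064050718 39.60549831390381
```

Request:
play_rows(commands="0 0 0 -0.016 0 0 0.9; 0 0 0 -0.016 0 0 0.9; 0 0 0 -0.016 0 0 0.9; 0 0 0 -0.016 0 0 0.9; 0 0 0 -0.016 0 0 0.9")

```text
time: 7.15
position: [0.5913, 0.1388, 0.105]
ee_rot: [-3.141, -0.522, -0.176]
wrist_force: [-0.1, -0.4, 0.0]
grip_width: 0.017
grip_force: 39.6
```

```bash
python3 st.py 2 -.0577,0,-.0055
```

```text
t 7.15 S 0.02 Y 0.001 N -0.0007 rot deg [ 0.02 -0.07  0.02]
F a,y,n 0.0 -0.44 0.04 grip 0.016982393075957322 39.605058431625366
```

Request:
play_rows(commands="0 0 0 -0.007 0 0 0.9; 0 0 0 -0.007 0 0 0.9; 0 0 0 -0.007 0 0 0.9; 0 0 0 -0.004 0 0 0.9; 0 0 0 -0.003 0 0 0.9")

```text
time: 7.65
position: [0.5805, 0.1406, 0.0989]
ee_rot: [-3.141, -0.521, -0.175]
wrist_force: [0.5, -0.1, -0.2]
grip_width: 0.0171
grip_force: 39.6
```

Request:
play_rows(commands="0 0 0 -0.001 0 0 0.9; 0 0 0 -0.001 0 0 0.9; 0 0 0 0 0 0 0.9")

```text
time: 7.95
position: [0.58, 0.1407, 0.0988]
ee_rot: [-3.141, -0.521, -0.176]
wrist_force: [0.5, 0.5, -0.7]
grip_width: 0.017
grip_force: 39.6
```

```bash
python3 st.py 2 -.0577,0,-.0055
```

```text
t 7.95 S 0.007 Y 0.0009 N -0.0003 rot deg [ 0.03 -0.15  0.03]
F a,y,n 0.04 0.55 -0.79 grip 0.01696446430120416 39.60588455200195
```

Request:
play_rows(commands="0 0 0 -0.002 0 0 0.9; 0 0 0 -0.002 0 0 0.9; 0 0 0 -0.002 0 0 0.9; 0 0 0 0 0 0 0.9")

```text
time: 8.35
position: [0.5777, 0.1409, 0.0981]
ee_rot: [-3.141, -0.519, -0.175]
wrist_force: [0.0, 0.3, -1.0]
grip_width: 0.0164
grip_force: 39.6
```

```bash
python3 st.py 2 -.0577,0,-.0055; python3 -c "
from h import *
np.savez('side3.npz',**camera('side'))"; python3 off.py 2 side3.npz; python3 off.py 0 side3.npz
```

```text
t 8.35 S 0.0046 Y 0.0008 N 0.0003 rot deg [ 0.04 -0.28 -0.01]
F a,y,n -0.49 0.29 -0.82 grip 0.016413260938628927 39.605151414871216
0.01 67 Y [-0.0037  0.0081  0.0113] N [-0.0088  0.005   0.007 ]
0.025 69 Y [-0.002   0.009   0.0116] N [-0.0075  0.0049  0.0075]
0.04 67 Y [-0.0095  0.0091  0.0183] N [-0.007   0.0062  0.0159]
0.055 7 Y [-0.007   0.0156  0.0182] N [-0.0059  0.0104  0.0189]
front S [0.0053 0.0055 0.0061]
0.01 62 Y [-0.0045  0.0085  0.0117] N [-0.0089  0.0032  0.006 ]
0.025 61 Y [-0.0037  0.0091  0.0111] N [-0.0093  0.0036  0.0059]
0.04 42 Y [-0.0016  0.0099  0.0118] N [-0.0095  0.0012  0.0053]
front S [0.0056 0.0058 0.0062]
```

Request:
play_rows(commands="0 0.001 0 -0.002 0 0.0005 0.9; 0 0 0 -0.002 0 0.0005 0.9; 0 0 0 0 0 0 0.9")

```text
time: 8.7
position: [0.5767, 0.141, 0.0978]
ee_rot: [-3.141, -0.518, -0.175]
wrist_force: [-0.5, 0.1, -0.3]
grip_width: 0.0168
grip_force: 39.6
```

```bash
python3 st.py 2 -.0577,0,-.0055
```

```text
t 8.7 S 0.0037 Y 0.0006 N 0.0005 rot deg [ 0.06 -0.33 -0.04]
F a,y,n -0.6 -0.02 0.0 grip 0.01683538444957517 39.60605800151825
```

Request:
play_rows(commands="0 0 0 -0.002 0 0 0.9; 0 0 0 -0.002 0 0 0.9; 0 0 0 0 0 0 0.9")

```text
time: 9.0
position: [0.5753, 0.1412, 0.0975]
ee_rot: [-3.141, -0.517, -0.174]
wrist_force: [-0.2, -0.6, -0.4]
grip_width: 0.0169
grip_force: 39.6
```

```bash
python3 st.py 2 -.0577,0,-.0055
```

```text
t 9.0 S 0.0023 Y 0.0006 N 0.0009 rot deg [ 0.07 -0.4  -0.06]
F a,y,n -0.29 -0.59 -0.29 grip 0.01694853954094952 39.60982918739319
```

Request:
play_rows(commands="0 0.004 0 -0.002 0 0.001 0.9; 0 0 0 -0.002 0 0 0.9; 0 0 0 0 0 0 0.9")

```text
time: 9.3
position: [0.5749, 0.1409, 0.0984]
ee_rot: [-3.141, -0.518, -0.173]
wrist_force: [-0.9, 0.5, -0.5]
grip_width: 0.0166
grip_force: 39.6
```

```bash
python3 st.py 2 -.0577,0,-.0055
```

```text
t 9.3 S 0.0024 Y 0.0003 N 0.0018 rot deg [ 0.1  -0.33 -0.11]
F a,y,n -1.03 0.32 0.06 grip 0.0165697449314673 39.60992753505707
```

```bash
python3 -c "
from g import *
c=camera('side');np.savez('side3.npz',**c); save('s3',cv2.resize(c['frame'][130:330,200:400],(600,600),interpolation=cv2.INTER_CUBIC)); c=camera('wrist');np.savez('w4.npz',**c);o=get_obs();print(o['joint_vel'].round(4),o['qpos'].round(4))"; python3 off.py 2 side3.npz; python3 off.py 0 side3.npz; python3 st.py 2 -.0577,0,-.0055; python3 held.py w4.npz | sed -n '3,8p;14,19p'
```

```text
[ 0.0004  0.0013 -0.0015  0.0003 -0.0003  0.0003] [ 0.3915  0.3487  2.1542 -0.9683  0.3266  3.0165]
0.01 67 Y [-0.0045  0.0071  0.011 ] N [-0.0053  0.0068  0.0088]
0.025 69 Y [-0.0041  0.0079  0.0112] N [-0.0061  0.0067  0.0093]
0.04 57 Y [-0.009   0.0103  0.0181] N [-0.0049  0.0068  0.0179]
0.055 6 Y [-0.0014  0.0172  0.0176] N [-0.0031  0.0069  0.0166]
front S [0.0053 0.0055 0.006 ]
0.01 62 Y [-0.0042  0.0088  0.0116] N [-0.0117  0.0036  0.0059]
0.025 62 Y [-0.0039  0.0088  0.0122] N [-0.0089  0.0041  0.0059]
0.04 37 Y [-0.003   0.0099  0.0118] N [-0.0105 -0.0005  0.0058]
front S [0.0054 0.0057 0.006 ]
t 9.4 S 0.0025 Y 0.0003 N 0.0018 rot deg [ 0.11 -0.32 -0.11]
F a,y,n 0.02 -0.77 -0.19 grip 0.016831652995548722 39.60933208465576
250 [ 0.0131 -0.0003 -0.0037] [12 10 13]
256 [ 0.0133 -0.0003 -0.0105] [14 13 12]
262 [ 0.0118 -0.0003 -0.0131] [26 26 27]
268 [ 0.0094 -0.0003 -0.0138] [23 22 23]
274 [ 0.0063 -0.0003 -0.0131] [24 23 24]
280 [ 0.0033 -0.0003 -0.0125] [23 22 24]
316 [-0.013  -0.0003 -0.0138] [24 23 24]
322 [-0.016  -0.0002 -0.0138] [21 20 21]
328 [-0.0186 -0.0002 -0.0143] [31 30 30]
334 [-0.022  -0.0002 -0.0138] [243 245 247]
340 [-0.0249 -0.0002 -0.0139] [242 244 247]
bottom edge 247 [ 0.01140739 -0.00026587  0.004     ] sides [-0.00055255 -0.00944239 -0.014     ] [-0.00053312  0.00849169 -0.014     ]
```

View pics/s3.png

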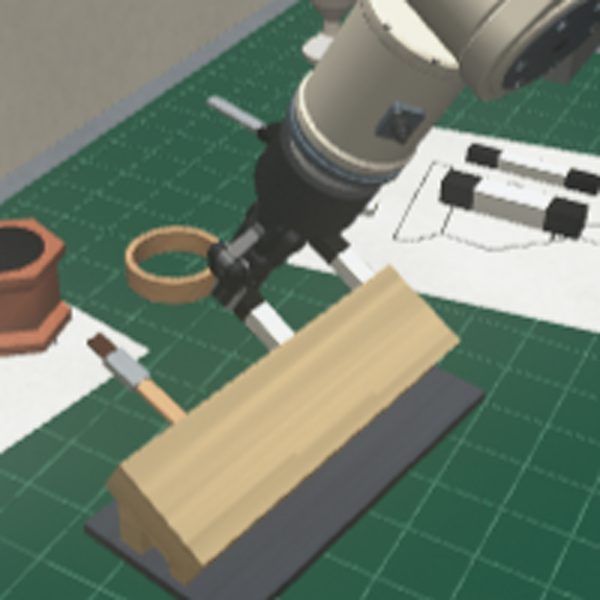

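Joint 6 is at its limit (3.016 of 3.02), so the last ~2 mm are blocked in this wrist pose. I release here and make the remaining moves with the tool turned half round, pushing this marker home afterwards.

Request:
play_rows(commands="0 0 0 0 0 0 0.55; 0 0 0 0 0 0 0.55; 0 0 0 0 0 0 0.55; 0 0 0 0 0 -0.06 0.55; 0 0 0 0 0 -0.09 0.55")

```text
time: 9.9
position: [0.5373, 0.1468, 0.1621]
ee_rot: [3.14, -0.514, -0.172]
wrist_force: [0.4, -0.1, 1.3]
grip_width: 0.0382
grip_force: 0.0
```

Request:
play_rows(commands="0 0 0 0 0 -0.09 0.55; 0 0 0 0 0 0 0.55")

```text
time: 10.1
position: [0.5168, 0.1525, 0.2077]
ee_rot: [-3.135, -0.523, -0.175]
wrist_force: [0.8, 0.1, -0.2]
grip_width: 0.0383
grip_force: 0.0
```

```bash
python3 - <<'E'
from g import *
np.savez('side4.npz',**camera('side'))
o=get_obs(); print(o['position'],o['qpos'].round(3))
def dn(yaw): t=np.radians(yaw); return frame(-uz,[np.sin(t),-np.cos(t),0])
B=pick([.4879,-.3092],.1,.052,0)[1]
p0=np.array(o['position'])
chain((dn(15),[.56,.06,.23]),(dn(15+83),[.55,-.1,.2]),(dn(181-1),[B[0],B[1],.06]),clo=.47)
E
python3 off.py 2 side4.npz; python3 off.py 0 side4.npz
```

```text
[0.51699465 0.15209048 0.20572029] [ 0.473  0.081  2.174 -0.617  0.539  2.697]
n 5 dist [ 0.043  -0.0921  0.0243] rotdeg 38.76
0.0139 -0.0656 -0.0541 0.0251 0.0333 0.0031 0.47 ; 0.0139 -0.0656 -0.0541 0.0223 0.0354 -0.0001 0.47 ; 0.0139 -0.0656 -0.0541 0.019 0.0371 -0.0031 0.47 ; 0.0139 -0.0656 -0.0541 0.0154 0.0385 -0.0057 0.47 ; 0.0139 -0.0656 -0.0541 0.0114 0.0394 -0.0079 0.47 ;

n 10 dist [-0.01 -0.16 -0.03] rotdeg 83.0
0 0 -0.0922 -0.0102 0.0304 0.006 0.47 ; 0 0 -0.0922 -0.0145 0.0286 0.006 0.47 ; 0 0 -0.0922 -0.0185 0.0262 0.006 0.47 ; 0 0 -0.0922 -0.0221 0.0233 0.006 0.47 ; 0 0 -0.0922 -0.0252 0.0198 0.006 0.47 ;
0 0 -0.0922 -0.0278 0.016 0.006 0.47 ; 0 0 -0.0922 -0.0298 0.0118 0.006 0.47 ; 0 0 -0.0922 -0.0312 0.0074 0.006 0.47 ; 0 0 -0.0922 -0.0319 0.0028 0.006 0.47 ; 0 0 -0.0922 -0.032 -0.0018 0.006 0.47 ;

n 10 dist [-0.0101 -0.2091 -0.14  ] rotdeg 82.0
0 0 -0.0911 -0.0411 -0.0078 0.028 0.47 ; 0 0 -0.0911 -0.0396 -0.0136 0.028 0.47 ; 0 0 -0.0911 -0.0373 -0.0191 0.028 0.47 ; 0 0 -0.0911 -0.0341 -0.0242 0.028 0.47 ; 0 0 -0.0911 -0.0303 -0.0289 0.028 0.47 ;
0 0 -0.0911 -0.0259 -0.0329 0.028 0.47 ; 0 0 -0.0911 -0.021 -0.0362 0.028 0.47 ; 0 0 -0.0911 -0.0156 -0.0389 0.028 0.47 ; 0 0 -0.0911 -0.0099 -0.0407 0.028 0.47 ; 0 0 -0.0911 -0.004 -0.0417 0.028 0.47 ;

0.01 72 Y [-0.0052  0.0083  0.011 ] N [-0.0088  0.0034  0.0061]
0.025 69 Y [-0.0049  0.0076  0.0117] N [-0.0082  0.0041  0.0066]
0.04 71 Y [-0.0052  0.008   0.0113] N [-0.0096  0.0041  0.0063]
0.055 43 Y [-0.0048  0.0075  0.0113] N [-0.0082  0.0041  0.0065]
front S [0.0051 0.0056 0.0061]
0.01 62 Y [-0.0042  0.009   0.0111] N [-0.011   0.0034  0.0062]
0.025 62 Y [-0.0049  0.0085  0.0113] N [-0.0106  0.0034  0.0063]
0.04 63 Y [-0.0047  0.0087  0.0123] N [-0.0087  0.0039  0.0066]
0.055 35 Y [-0.0036  0.0077  0.0117] N [-0.0079  0.0037  0.0067]
front S [0.0051 0.0058 0.0061]
```

Request:
play_rows(commands="0.014 -0.066 -0.054 0.025 0.033 0.003 0.47; 0.014 -0.066 -0.054 0.022 0.035 0 0.47; 0.014 -0.066 -0.054 0.019 0.037 -0.003 0.47; 0.014 -0.066 -0.054 0.015 0.038 -0.006 0.47; 0.014 -0.066 -0.054 0.011 0.039 -0.008 0.47")

```text
time: 10.65
position: [0.5403, 0.0751, 0.2211]
ee_rot: [3.1, -0.112, 0.145]
wrist_force: [0.3, 0.3, -0.6]
grip_width: 0.0456
grip_force: 0.0
```

Request:
play_rows(commands="0 0 -0.092 -0.01 0.03 0.006 0.47; 0 0 -0.092 -0.015 0.029 0.006 0.47; 0 0 -0.092 -0.019 0.026 0.006 0.47; 0 0 -0.092 -0.022 0.023 0.006 0.47; 0 0 -0.092 -0.025 0.02 0.006 0.47")

```text
time: 11.15
position: [0.5269, -0.0044, 0.2057]
ee_rot: [3.033, -0.057, 0.87]
wrist_force: [0.3, 0.1, -0.9]
grip_width: 0.0454
grip_force: 0.0
```

Request:
play_rows(commands="0 0 -0.092 -0.028 0.016 0.006 0.47; 0 0 -0.092 -0.03 0.012 0.006 0.47; 0 0 -0.092 -0.031 0.007 0.006 0.47; 0 0 -0.092 -0.032 0.003 0.006 0.47; 0 0 -0.092 -0.032 -0.002 0.006 0.47")

```text
time: 11.65
position: [0.5135, -0.0835, 0.1911]
ee_rot: [3.022, 0.029, 1.588]
wrist_force: [0.3, 0.2, -0.4]
grip_width: 0.0454
grip_force: 0.0
```

Request:
play_rows(commands="0 0 -0.091 -0.041 -0.008 0.01 0.47; 0 0 -0.091 -0.04 -0.014 0.01 0.47; 0 0 -0.091 -0.037 -0.019 0.01 0.47; 0 0 -0.091 -0.034 -0.024 0.02 0.47; 0 0 -0.091 -0.03 -0.029 0.02 0.47")

```text
time: 12.15
position: [0.4991, -0.1875, 0.1567]
ee_rot: [3.07, 0.1, 2.3]
wrist_force: [-0.6, -0.5, -0.2]
grip_width: 0.0452
grip_force: 0.0
```

Request:
play_rows(commands="0 0 -0.091 -0.026 -0.033 0.02 0.47; 0 0 -0.091 -0.021 -0.036 0.028 0.47; 0 0 -0.091 -0.016 -0.039 0.028 0.47; 0 0 -0.091 -0.01 -0.041 0.028 0.47; 0 0 -0.091 -0.004 -0.042 0.028 0.47")

```text
time: 12.65
position: [0.4887, -0.2925, 0.0912]
ee_rot: [-3.131, 0.122, 3.019]
wrist_force: [0.3, 0.0, -0.3]
grip_width: 0.045
grip_force: 0.0
```

Run:
```python
from g import *
camera('wrist');camera('wrist'); o=get_obs(); print(o['position'],o['qpos'].round(3),o['wrist_force'])
B=pick([.4879,-.3092],.1,.052,.05)[1]
t=np.radians(180.1); plan(frame(-uz,[np.sin(t),-np.cos(t),0]),B,.47)
```

```text
[ 0.48790418 -0.2930402   0.09025984] [-0.569  0.395  1.952  0.067  0.683 -2.063] [-0.4643329   0.1260405   0.09238926]
n 2 dist [ 0.052  -0.0161 -0.0403] rotdeg 10.08
-0.0057 0.038 -0.0407 -0.0484 -0.009 0.0465 0.47 ; -0.0057 0.038 -0.0407 -0.0504 -0.0125 0.0434 0.47 ;
```

Request:
play_rows(commands="-0.006 0.038 -0.041 -0.048 -0.009 0.046 0.47; -0.006 0.038 -0.041 -0.05 -0.012 0.043 0.47; 0 0 0 0 0 0 0.47; 0 0 0 0 0 0 0.47")

```text
time: 13.15
position: [0.5409, -0.3065, 0.0522]
ee_rot: [3.14, 0.002, 3.14]
wrist_force: [-0.1, 0.5, -1.2]
grip_width: 0.0452
grip_force: 0.0
```

Run:
```python
from g import *
o=get_obs(); print(o['position'],o['ee_rot'])
B=pick([.4879,-.3092],.1,.052,.0045)[1]
t=np.radians(180.1); plan(frame(-uz,[np.sin(t),-np.cos(t),0]),B,.47)
```

```text
[ 0.54086416 -0.30645804  0.05215576] [3.14022357e+00 1.72150598e-03 3.13999746e+00]
n 1 dist [-0.001  -0.0027 -0.0477] rotdeg 0.23
0.0009 0.0011 -0.0021 0.0021 -0.0054 0.0953 0.47 ;
```

Request:
play_rows(commands="0.001 0.001 -0.002 0.001 -0.003 0.048 0.47; 0 0 0 0.001 -0.002 0.047 0.47; 0 0 0 0 0 0 0.47; 0 0 0 0 0 0 0.9; 0 0 0 0 0 0 0.9", force=40)

```text
time: 13.65
position: [0.5409, -0.3101, 0.0079]
ee_rot: [-3.139, 0.004, -3.138]
wrist_force: [-1.5, 0.9, 17.5]
grip_width: 0.0172
grip_force: 24.7
```

Request:
play_rows(commands="0 0 0 0 0 0 0.9; 0 0 0 0 0 0 0.9; 0 0 0 0 0 -0.05 0.9; 0 0 0 0 0 -0.09 0.9; 0 0 0 0 0 -0.09 0.9")

```text
time: 14.15
position: [0.5398, -0.3094, 0.1228]
ee_rot: [-3.141, 0.002, -3.138]
wrist_force: [0.2, -0.2, 0.2]
grip_width: 0.0167
grip_force: 41.0
```

Request:
play_rows(commands="0 0 0 0 0 -0.07 0.9; 0 0 0 0 0 0 0.9; 0 0 0 0 0 0 0.9; 0 0 0 0 0 0 0.9")

```text
time: 14.55
position: [0.5394, -0.3092, 0.1554]
ee_rot: [-3.141, 0.001, -3.138]
wrist_force: [-0.1, 0.5, -1.5]
grip_width: 0.0168
grip_force: 40.9
```

Run:
```python
from g import *
c=camera('wrist'); np.savez('w5.npz',**c); o=get_obs(); print(o['position'],o['ee_rot'],o['grip_width'])
Rc=rot(c['attitude']);K=c['intrinsics'];R,p=tool(o)
T=(cloud(c)-p)@R; f=c['frame'].astype(int)
for x in (0,): 
    m=(abs(T[...,1])<.006)&(T[...,2]<.012)&(T[...,2]>-.03)
    print('x range',np.percentile(T[m][:,0],[0,1,50,99,100]).round(4),'z top by x:',[(x,float(np.median(T[m&(abs(T[...,0]-x)<.003)][:,2]).round(4)),int(np.median(f[m&(abs(T[...,0]-x)<.003)]))) for x in np.arange(-.02,.075,.012)])
save('w5',c['frame'])
```

```text
[ 0.53924194 -0.30910475  0.15501191] [-3.14137526e+00  5.93890861e-04 -3.13759990e+00] 0.016856238706894386
  return _methods._mean(a, axis=axis, dtype=dtype,
  ret = ret.dtype.type(ret / rcount)
Traceback (most recent call last):
ValueError: cannot convert float NaN to integer
```

Run:
```python
from g import *
c=dict(np.load('w5.npz')); R,p=tool()
T=(cloud(c)-p)@R; f=c['frame'].astype(int)
for r in range(0,420,12): print(r,T[r,280].round(4),f[r,280].mean().round())
```

```text
0 [ 0.1057  0.0004 -0.0106] 34.0
12 [ 0.1016  0.0004 -0.0124] 34.0
24 [ 0.0978  0.0004 -0.0129] 36.0
36 [ 0.0943  0.0004 -0.012 ] 38.0
48 [ 0.0909  0.0004 -0.0095] 40.0
60 [ 0.0865  0.0004 -0.0128] 231.0
72 [ 0.0827  0.0004 -0.0112] 231.0
84 [ 0.0787  0.0004 -0.0107] 232.0
96 [ 0.0746  0.0004 -0.01  ] 232.0
108 [ 0.0703  0.0004 -0.0114] 232.0
120 [ 0.066   0.0004 -0.0107] 232.0
132 [ 0.0617  0.0004 -0.0107] 232.0
144 [ 0.0572  0.0005 -0.0105] 233.0
156 [ 0.0525  0.0005 -0.0098] 233.0
168 [ 0.0481  0.0005 -0.0115] 233.0
180 [ 0.0432  0.0005 -0.0102] 233.0
192 [ 0.0385  0.0005 -0.0109] 233.0
204 [ 0.0335  0.0005 -0.0107] 233.0
216 [ 0.028   0.0005 -0.0091] 233.0
228 [ 0.0234  0.0005 -0.0106] 233.0
240 [ 0.018   0.0005 -0.0102] 14.0
252 [ 0.0132  0.0005 -0.0117] 26.0
264 [ 0.0071  0.0005 -0.01  ] 28.0
276 [ 0.0018  0.0005 -0.0107] 28.0
288 [-0.0039  0.0005 -0.0106] 26.0
300 [-0.0091  0.0005 -0.0117] 24.0
312 [ 0.0692  0.0003 -0.1437] 225.0
324 [-0.1332  0.0008  0.1526] 55.0
336 [-0.1479  0.0009  0.1538] 54.0
348 [-0.1615  0.0009  0.153 ] 77.0
360 [-0.1761  0.0009  0.1533] 50.0
372 [-0.1915  0.0009  0.1539] 48.0
384 [ 0.0098  0.0005 -0.0797] 10.0
396 [ 0.0096  0.0005 -0.0829] 11.0
408 [ 0.0102  0.0005 -0.0866] 9.0
```

```bash
cat >> g.py <<'E'
RI=frame(-nw,ry); CB=[.055,0,-.002]
E
python3 - <<'E'
from g import *
R1,p1=ins(1,.105,CB); print(p1); chain((R1,p1+[0,0,.08]));
E
```

```text
[0.65050526 0.07443884 0.14916173]
n 9 dist [0.1113 0.3835 0.0741] rotdeg 31.64
0.0033 -0.0369 0.0124 -0.0251 0.0851 -0.0165 0.9 ; 0.0033 -0.0369 0.0124 -0.0243 0.0855 -0.0155 0.9 ; 0.0033 -0.0369 0.0124 -0.0235 0.0859 -0.0146 0.9 ; 0.0033 -0.0369 0.0124 -0.0227 0.0863 -0.0137 0.9 ; 0.0033 -0.0369 0.0124 -0.0218 0.0867 -0.0128 0.9 ;
0.0033 -0.0369 0.0124 -0.0208 0.087 -0.012 0.9 ; 0.0033 -0.0369 0.0124 -0.0198 0.0873 -0.0113 0.9 ; 0.0033 -0.0369 0.0124 -0.0187 0.0877 -0.0107 0.9 ; 0.0033 -0.0369 0.0124 -0.0176 0.088 -0.0101 0.9 ;
```

Request:
play_rows(commands="0.003 -0.037 0.012 -0.025 0.085 -0.017 0.9; 0.003 -0.037 0.012 -0.024 0.086 -0.016 0.9; 0.003 -0.037 0.012 -0.024 0.086 -0.015 0.9; 0.003 -0.037 0.012 -0.023 0.086 -0.014 0.9; 0.003 -0.037 0.012 -0.022 0.087 -0.013 0.9")

```text
time: 15.1
position: [0.6013, -0.0945, 0.1976]
ee_rot: [-3.131, 0.294, 3.051]
wrist_force: [-0.4, -0.5, -0.7]
grip_width: 0.0167
grip_force: 41.0
```

Request:
play_rows(commands="0.003 -0.037 0.012 -0.021 0.087 -0.012 0.9; 0.003 -0.037 0.012 -0.02 0.087 -0.011 0.9; 0.003 -0.037 0.012 -0.019 0.088 -0.011 0.9; 0.003 -0.037 0.012 -0.018 0.088 -0.01 0.9; 0 0 0 0 0 0 0.9")

```text
time: 15.6
position: [0.6505, 0.0775, 0.231]
ee_rot: [3.138, 0.525, 2.975]
wrist_force: [1.2, 0.1, -0.2]
grip_width: 0.0168
grip_force: 41.0
```

Request:
play_rows(commands="0 0 0 0 0 0 0.9; 0 0 0 0 0 0 0.9")

```text
time: 15.8
position: [0.6496, 0.0716, 0.2304]
ee_rot: [3.141, 0.522, 2.973]
wrist_force: [-0.2, -0.3, 0.1]
grip_width: 0.0169
grip_force: 41.0
```

Run:
```python
from g import *
print(get_obs()['position'],get_obs()['qpos'].round(3)); plan(*ins(1,.105,CB),.9,nmin=3)
```

```text
[0.64955881 0.07159758 0.23035963] [ 0.202  0.2    1.96  -0.371  0.52  -0.921]
n 3 dist [ 0.0009  0.0028 -0.0812] rotdeg 0.43
0.0008 -0.0004 0.0013 0.0267 0.002 0.0471 0.9 ; 0.0008 -0.0004 0.0013 0.0267 0.002 0.0471 0.9 ; 0.0008 -0.0004 0.0013 0.0268 0.002 0.047 0.9 ;
```

Request:
play_rows(commands="0.001 0 0.001 0.027 0.002 0.047 0.9; 0.001 0 0.001 0.027 0.002 0.047 0.9; 0 0 0.001 0.027 0.002 0.047 0.9; 0 0 0 0 0 0 0.9; 0 0 0 0 0 0 0.9")

```text
time: 16.3
position: [0.6509, 0.074, 0.15]
ee_rot: [3.141, 0.523, 2.966]
wrist_force: [1.3, -0.2, 0.0]
grip_width: 0.0167
grip_force: 41.0
```

```bash
python3 -c "
from h import *
camera('wrist');camera('wrist');np.savez('side5.npz',**camera('side'))"; python3 st.py 1 .055,0,-.002;python3 off.py 1 side5.npz; python3 off.py 0 side5.npz; python3 off.py 2 side5.npz; python3 -c "
from g import *
plan(*ins(1,.105,CB),.9);print(get_obs()['qpos'].round(3))"
```

```text
t 16.45 S 0.1077 Y 0.0008 N 0.0011 rot deg [-0.12 -0.15  0.01]
F a,y,n -0.08 0.5 -0.14 grip 0.016813240298487794 40.952627062797546
0.025 47 Y [-0.0034  0.0082  0.0126] N [-0.0087  0.005   0.0083]
0.04 67 Y [-0.0036  0.0093  0.0127] N [-0.0079  0.0053  0.0079]
0.055 62 Y [-0.0037  0.0093  0.0125] N [-0.0073  0.0052  0.0081]
0.07 62 Y [-0.0047  0.0085  0.012 ] N [-0.0071  0.005   0.0076]
0.085 60 Y [-0.0028  0.0085  0.0115] N [-0.0082  0.005   0.0075]
0.1 60 Y [-0.0032  0.0086  0.0117] N [-0.0061  0.0052  0.0075]
0.115 62 Y [-0.0038  0.0089  0.0114] N [-0.0082  0.0045  0.0076]
front S [0.0312 0.0317 0.0323]
0.01 62 Y [-0.004   0.0087  0.0119] N [-0.0088  0.0033  0.0058]
0.025 59 Y [-0.0029  0.0088  0.0118] N [-0.0097  0.0033  0.0066]
0.04 65 Y [-0.0056  0.0085  0.0118] N [-0.009   0.0033  0.0068]
0.055 35 Y [-0.0046  0.0089  0.0115] N [-0.0078  0.0049  0.0066]
front S [0.0052 0.0057 0.0062]
0.01 71 Y [-0.006   0.0077  0.0106] N [-0.0089  0.0035  0.0062]
0.025 69 Y [-0.0044  0.008   0.0111] N [-0.0081  0.0037  0.0064]
0.04 72 Y [-0.0036  0.008   0.0122] N [-0.0085  0.0043  0.0066]
0.055 43 Y [-0.0051  0.0068  0.0118] N [-0.0076  0.0039  0.0061]
front S [0.0051 0.0058 0.0066]
n 1 dist [-0.0016 -0.0006 -0.003 ] rotdeg 0.2
0.0013 0.0017 -0.0002 0.0055 -0.0017 0.0037 0.9 ; 
[ 0.21   0.319  2.018 -0.558  0.361 -0.705]
```

Request:
play_rows(commands="0 0.001 0 0.02 0 0.0015 0.9; 0 0 0 0.02 0 0 0.9; 0 0 0 0.02 0 0 0.9; 0 0 0 0.015 0 0 0.9; 0 0 0 0.015 0 0 0.9")

```text
time: 16.95
position: [0.6136, 0.0823, 0.1288]
ee_rot: [3.139, 0.525, 2.967]
wrist_force: [-0.2, -0.2, -1.4]
grip_width: 0.0167
grip_force: 40.9
```

```bash
python3 st.py 1 .055,0,-.002
```

```text
t 16.95 S 0.0622 Y 0.0013 N 0.0005 rot deg [-0.14 -0.07 -0.02]
F a,y,n -0.81 -0.21 -1.14 grip 0.016708016167149124 40.94804584980011
```

Request:
play_rows(commands="0 0 0 0.016 -0.001 0 0.9; 0 0 0 0.016 0 0 0.9; 0 0 0 0.016 0 0 0.9; 0 0 0 0.016 0 0 0.9; 0 0 0 0.016 0 0 0.9")

```text
time: 17.45
position: [0.5796, 0.0878, 0.1088]
ee_rot: [3.139, 0.525, 2.966]
wrist_force: [-0.1, -0.8, 0.2]
grip_width: 0.0169
grip_force: 40.9
```

```bash
python3 st.py 1 .055,0,-.002; python3 -c "
from h import *
print(get_obs()['qpos'].round(3))"
```

```text
t 17.45 S 0.0224 Y 0.0008 N 0.0004 rot deg [-0.14 -0.09 -0.01]
F a,y,n 0.17 -0.83 0.16 grip 0.0169017188206016 40.94812631607056
[ 0.274  0.312  2.18  -0.927  0.273 -0.267]
```

Request:
play_rows(commands="0 0 0 0.008 0 0 0.9; 0 0 0 0.008 0 0 0.9; 0 0 0 0.008 0 0 0.9; 0 0 0 0.006 0 0 0.9; 0 0 0 0.003 0 0 0.9")

```text
time: 17.95
position: [0.5646, 0.0902, 0.099]
ee_rot: [3.14, 0.523, 2.967]
wrist_force: [-0.5, 1.6, -0.4]
grip_width: 0.0165
grip_force: 40.9
```

Request:
play_rows(commands="0 0 0 0.002 0 0 0.9; 0 0 0 0.001 0 0 0.9; 0 0 0 0 0 0 0.9")

```text
time: 18.25
position: [0.5635, 0.0904, 0.0983]
ee_rot: [3.14, 0.523, 2.967]
wrist_force: [-0.8, 1.4, -0.2]
grip_width: 0.0169
grip_force: 40.9
```

```bash
python3 st.py 1 .055,0,-.002; python3 -c "
from h import *
print(get_obs()['qpos'].round(3))"
```

```text
t 18.25 S 0.003 Y 0.0005 N -0.0005 rot deg [-0.1   0.06 -0.05]
F a,y,n -1.0 1.26 0.34 grip 0.01691100480199527 40.94834625720978
[ 0.291  0.317  2.214 -1.039  0.261 -0.137]
```

Request:
play_rows(commands="0 0 0 0.002 0 0 0.9; 0 0 0 0.001 0 0 0.9; 0 0 0 0 0 0 0.9", force=20)

```text
time: 18.55
position: [0.5621, 0.0906, 0.0975]
ee_rot: [3.14, 0.522, 2.967]
wrist_force: [-0.2, 0.0, -0.7]
grip_width: 0.0165
grip_force: 40.9
```

```bash
python3 st.py 1 .055,0,-.002; python3 -c "
from h import *
np.savez('side6.npz',**camera('side'))"; python3 off.py 1 side6.npz; python3 off.py 2 side6.npz
```

```text
t 18.55 S 0.0013 Y 0.0005 N -0.0005 rot deg [-0.1   0.06 -0.05]
F a,y,n -0.46 0.01 -0.49 grip 0.016500280710933117 40.94828188419342
0.01 63 Y [-0.0037  0.0087  0.012 ] N [-0.0086  0.0035  0.0062]
0.025 70 Y [-0.0055  0.0082  0.0119] N [-0.0091  0.0039  0.0068]
0.04 28 Y [-0.0076  0.0152  0.0191] N [-0.005   0.0072  0.0183]
0.055 9 Y [0.0086 0.0159 0.0162] N [-0.0083  0.0025  0.0096]
front S [0.0052 0.0055 0.006 ]
0.01 71 Y [-0.0049  0.0073  0.0109] N [-0.009   0.0036  0.0062]
0.025 69 Y [-0.0045  0.0076  0.0114] N [-0.0083  0.0039  0.0065]
0.04 71 Y [-0.0044  0.0087  0.0116] N [-0.01    0.0039  0.0066]
0.055 44 Y [-0.0053  0.0084  0.0115] N [-0.0094  0.0042  0.0064]
front S [0.0055 0.0057 0.0066]
```

Still no end contact; the marker rides at floor level. I continue in half-millimetre steps.

Request:
play_rows(commands="0 0 0 0.001 0 0 0.9; 0 0 0 0.001 0 0 0.9; 0 0 0 0 0 0 0.9")

```text
time: 18.9
position: [0.5613, 0.0908, 0.0971]
ee_rot: [3.14, 0.523, 2.967]
wrist_force: [-0.3, 0.3, 0.6]
grip_width: 0.0166
grip_force: 41.0
```

Request:
play_rows(commands="0 0 0 0.001 0 0 0.9; 0 0 0 0 0 0 0.9")

```text
time: 19.1
position: [0.5613, 0.0909, 0.0971]
ee_rot: [3.14, 0.523, 2.967]
wrist_force: [2.0, -0.2, 1.4]
grip_width: 0.017
grip_force: 41.0
```

```bash
python3 st.py 1 .055,0,-.002
```

```text
t 19.1 S 0.0004 Y 0.0007 N -0.0004 rot deg [-0.11  0.02 -0.05]
F a,y,n 2.49 0.17 0.24 grip 0.01696526494790183 40.98042190074921
```

Request:
play_rows(commands="0 0 0 0.0006 0 0 0.9; 0 0 0 0 0 0 0.9")

```text
time: 19.3
position: [0.5613, 0.091, 0.0971]
ee_rot: [3.14, 0.524, 2.967]
wrist_force: [2.9, -1.5, 2.7]
grip_width: 0.0169
grip_force: 41.0
```

```bash
python3 st.py 1 .055,0,-.002
```

```text
t 19.3 S 0.0004 Y 0.0007 N -0.0004 rot deg [-0.12 -0.   -0.05]
F a,y,n 4.07 -0.96 0.77 grip 0.01692945699753379 40.99573016166687
```

Request:
play_rows(commands="0 0 0 0 0 0 0.6; 0 0 0 0 0 0 0.6; 0 0 0 0 0 0 0.6; 0 0 0 0 0 -0.04 0.6; 0 0 0 0 0 -0.08 0.6")

```text
time: 19.8
position: [0.5299, 0.0956, 0.1468]
ee_rot: [-3.14, 0.518, 2.968]
wrist_force: [1.2, -0.1, 1.3]
grip_width: 0.0343
grip_force: 0.0
```

Request:
play_rows(commands="0 0 0 0 0.05 0 0.6; 0 0 0 0 0.054 0 0.6; 0 0 0 0 0 0 0.6; 0 0 0 0 0 0 0.6")

```text
time: 20.2
position: [0.5396, 0.1474, 0.1483]
ee_rot: [3.141, 0.522, 2.969]
wrist_force: [-0.1, -0.6, -0.4]
grip_width: 0.0341
grip_force: 0.0
```

```bash
python3 -c "
from h import *
np.savez('side7.npz',**camera('side'));print(get_obs()['qpos'].round(3))"; for i in 0 1 2; do python3 off.py $i side7.npz; done; python3 -c "
from g import *
plan(*ins(2,.0025,CB),.6,nmin=2)"
```

```text
[ 0.44   0.213  2.187 -0.788  0.416 -0.28 ]
0.01 61 Y [-0.0035  0.0083  0.0111] N [-0.0103  0.0031  0.0066]
0.025 61 Y [-0.0034  0.0088  0.0118] N [-0.0109  0.0037  0.0063]
0.04 61 Y [-0.0059  0.0084  0.0121] N [-0.0086  0.0038  0.0066]
front S [0.0053 0.0057 0.0062]
0.01 66 Y [-0.0039  0.009   0.0115] N [-0.0089  0.0032  0.0053]
0.025 64 Y [-0.0043  0.009   0.0122] N [-0.0103  0.0031  0.0063]
0.04 60 Y [-0.0036  0.0084  0.012 ] N [-0.0099  0.0036  0.0064]
front S [0.0052 0.0054 0.0063]
0.01 70 Y [-0.0046  0.0079  0.0105] N [-0.0098  0.0038  0.0067]
0.025 69 Y [-0.004   0.0079  0.0112] N [-0.008   0.004   0.0067]
0.04 72 Y [-0.0043  0.0087  0.0116] N [-0.01    0.0038  0.0066]
0.055 43 Y [-0.004   0.0077  0.0108] N [-0.007   0.0037  0.0065]
front S [0.0051 0.0055 0.0063]
n 2 dist [ 0.0328 -0.0057 -0.0502] rotdeg 0.17
0.0003 -0.0007 0.0005 -0.0038 0 0.0601 0.6 ; 0.0003 -0.0007 0.0005 -0.0038 0.0001 0.0601 0.6 ;
```

Request:
play_rows(commands="0 -0.001 0 -0.004 0 0.06 0.6; 0 0 0 -0.004 0 0.06 0.6; 0 0 0 0 0 0 0.6; 0 0 0 0 0 0 0.9; 0 0 0 0 0 0 0.9")

```text
time: 20.75
position: [0.5726, 0.141, 0.0993]
ee_rot: [3.14, 0.524, 2.966]
wrist_force: [-0.1, -1.2, 0.4]
grip_width: 0.0174
grip_force: 24.1
```

Request:
play_rows(commands="0 0 0 0 0 0 0.9; 0 0 0 0 0 0 0.9; 0 0 0 0 0 0 0.9")

```text
time: 21.05
position: [0.5731, 0.1417, 0.0995]
ee_rot: [3.14, 0.525, 2.967]
wrist_force: [0.7, 0.1, -0.2]
grip_width: 0.0172
grip_force: 24.1
```

```bash
python3 st.py 2 .055,0,-.002
```

```text
t 21.05 S 0.004 Y 0.0008 N 0.0002 rot deg [-0.14 -0.08 -0.04]
F a,y,n 0.51 0.2 -0.55 grip 0.017205461780576557 24.148811101913452
```

Gripped at 24 N. Now I push gently home.

Request:
play_rows(commands="0 0 0 0.002 0 0 0.9; 0 0 0 0.001 0 0 0.9; 0 0 0 0 0 0 0.9")

```text
time: 21.35
position: [0.5723, 0.1419, 0.0984]
ee_rot: [3.14, 0.525, 2.967]
wrist_force: [2.1, -0.2, 2.1]
grip_width: 0.0172
grip_force: 24.2
```

```bash
python3 st.py 2 .055,0,-.002
```

```text
t 21.35 S 0.0028 Y 0.0008 N -0.0002 rot deg [-0.13 -0.09 -0.05]
F a,y,n 2.84 0.12 0.78 grip 0.017170534389460916 24.202391803264618
```

Request:
play_rows(commands="0 0 0 0.001 0 0 0.9; 0 0 0 0.001 0 0 0.9; 0 0 0 0 0 0 0.9")

```text
time: 21.65
position: [0.5723, 0.1422, 0.0985]
ee_rot: [3.14, 0.526, 2.967]
wrist_force: [5.2, -0.9, 3.9]
grip_width: 0.0169
grip_force: 24.2
```

```bash
python3 st.py 2 .055,0,-.002
```

```text
t 21.65 S 0.0028 Y 0.0011 N -0.0002 rot deg [-0.14 -0.16 -0.05]
F a,y,n 6.55 0.04 0.75 grip 0.01685912819620626 24.22551691532135
```

Firm stop: 6.5 N with no further motion. I release, retreat and verify.

Request:
play_rows(commands="0 0 0 -0.001 0 0 0.6; 0 0 0 0 0 0 0.6; 0 0 0 0 0 0 0.6; 0 0 0 0 0 -0.04 0.6; 0 0 0 0 0 -0.08 0.6")

```text
time: 22.15
position: [0.5405, 0.1463, 0.1477]
ee_rot: [-3.14, 0.52, 2.968]
wrist_force: [1.7, -0.8, 0.4]
grip_width: 0.0342
grip_force: 0.0
```

Request:
play_rows(commands="0 0 0 0 0 -0.09 0.6; 0 0 0 0 0 -0.09 0.6; 0 0 0 -0.05 -0.09 -0.03 0.6; 0 0 0 -0.05 -0.09 -0.03 0.6; 0 0 0 0 -0.09 -0.03 0.6")

```text
time: 22.65
position: [0.4954, 0.0243, 0.2909]
ee_rot: [3.139, 0.529, 2.97]
wrist_force: [1.5, -0.8, 0.1]
grip_width: 0.0344
grip_force: 0.0
```

Request:
play_rows(commands="0 0 0 0 -0.095 0 0.6; 0 0 0 0 -0.095 0 0.6; 0 0 0 0 -0.095 0 0.6; 0 0 0 0 -0.095 0 0.6; 0 0 0 0 -0.095 0 0.6")

```text
time: 23.15
position: [0.4538, -0.2003, 0.2875]
ee_rot: [3.14, 0.523, 2.967]
wrist_force: [1.5, -0.9, 0.3]
grip_width: 0.0339
grip_force: 0.0
```

```bash
cat > fin.py <<'E'
from g import *
cs=camera('side'); ct=camera('top'); np.savez('topf.npz',**ct); print(get_obs()['position'],get_obs()['time'])
for n,c in (('side',cs),('top',ct)):
  P=cloud(c)
  for i in (0,1,2):
    m=O+.024*rx+.074*uz+(-.130+.052*i)*ry; q=(P-m)@np.c_[aw,ry,nw]
    k=(abs(q[...,1])<.0125)&(q[...,2]>-.012)&(q[...,2]<.014)&(q[...,0]>.005)&(q[...,0]<.12)
    print(n,i,k.sum(),'tip S',np.percentile(q[k][:,0],[97,99,100]).round(4))
save('topf',np.vstack([cv2.resize(ct['frame'][170:330],(800,229)),cv2.resize(cs['frame'][130:330,160:460],(550,367))[:, :][:, :].repeat(1,0) if 0 else cv2.copyMakeBorder(cv2.resize(cs['frame'][130:330,160:460],(550,367)),0,0,0,250,cv2.BORDER_CONSTANT)]))
old=dict(np.load('top.npz'))
d=np.abs(ct['frame'].astype(int)-old['frame']).max(-1)>40
n,l,st,ce=cv2.connectedComponentsWithStats(d.astype(np.uint8))
print([list(map(int,s)) for s in st[1:] if s[4]>12])
E
python3 fin.py
```

```text
[ 0.4530996  -0.20503607  0.28759204] 23.25
side 0 233 tip S [0.0618 0.0631 0.0642]
side 1 248 tip S [0.0617 0.0635 0.064 ]
side 2 262 tip S [0.0623 0.0632 0.0637]
top 0 213 tip S [0.0665 0.0672 0.0676]
top 1 214 tip S [0.0667 0.0675 0.0682]
top 2 222 tip S [0.0671 0.0676 0.0677]
[[241, 216, 9, 15, 111], [261, 221, 12, 30, 226], [239, 232, 9, 15, 112], [350, 232, 10, 20, 141], [404, 232, 91, 137, 3947], [353, 261, 13, 31, 164], [483, 332, 9, 5, 37], [460, 352, 12, 3, 18], [439, 352, 82, 68, 2458], [444, 390, 16, 30, 206], [477, 390, 15, 5, 36]]
```

View pics/topf.png

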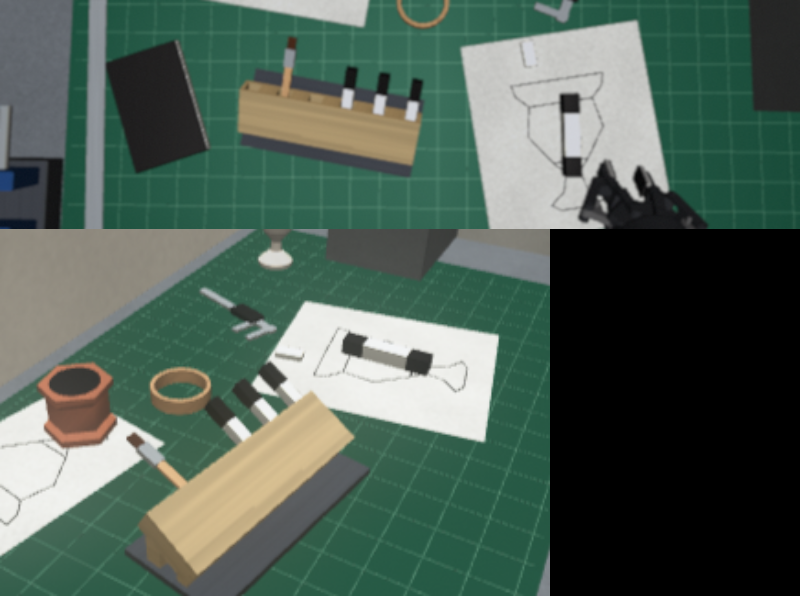

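The final view shows three markers standing out equally from pockets 0–2 (tips agree within about 0.5 mm). The brush, rack and fat marker haven't moved.

```bash
python3 -c "
from plant import job_done
print(job_done())"
```

```text
the job is handed in; nothing more can be done
None
```

Job handed in at about 23 s: both spare markers are fully home in pockets 1 and 2, level with the stored marker, and the before/after top views show no sign that the rack or anything else moved.

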